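# Centre-punch a busbar in the marking jig

## Task

Mark the blank copper busbar (the one without holes) for drilling: lay it flat in the pocket of the marking jig, then set the punch guide squarely on top of it in the pocket, with its punch at the end of the jig that has the solid stop block. Pick up the mallet and strike the sprung punch briskly, right down to its stop, then stand the mallet back on its wooden rest as it was, on its face with the handle in the notch. Leave the drilled busbar and the other things on the bench where they are.

Things in the scene. Friction and masses are not known exactly. Their poses are not given: they have to be found in the camera images.
- jig: Marking jig, bolted down: grey base plate 240 (x) x 110 x 12 mm; on it a pocket 154 x 43 mm between dark steel blocks 26 mm high (upper 10 mm sloped out 5 mm as lead-in). Side blocks leave a 74 mm gap for fingers in the middle of each long side. +x end: a solid stop block 60 mm wide, 28 thick; -x end: two slim round dowels. Origin: centre of the underside, on the bench; z up.
- jig_pocket (a point): Centre of the pocket floor, 12 mm above the bench; the top of the base plate is the floor. Axes as the jig.
- jig_mark (a point): Point on the pocket floor 45 mm from the pocket's centre towards the solid stop block (+x): where the hole is to be marked, and where the punch's axis comes when the guide sits right.
- bar: The blank busbar: plain copper bar without holes, 150 (along its x) x 40 x 12 mm, 0.6 kg, lying flat on the bench. Origin: centre of its underside. Either way round is the same.
- bar_drilled: A bystander: a finished copper busbar of the same 150 x 40 x 12 mm with two through holes of 16 mm, 48 mm either side of its centre. Origin: centre of its underside. Stays where it is.
- guide: Punch guide: aluminium block 150 (x) x 40 x 20 mm, 0.5 kg, fits the pocket on top of the busbar. Black grip lug 50 (x) x 20 (y) x 32 mm high, 12 mm off centre to -x. At +x, 45 mm off centre, a bushing 25 mm across, 12 high with the sprung punch; its dark button head is 28 mm across, top 68 mm above the underside. Origin: centre of underside; seated it is 24 mm above the bench.
- guide_grip (a point): Middle of the grip lug, 38 mm above the guide's underside, 12 mm from its centre towards -x (place to hold it; the lug is 20 mm wide along y).
- punch (a joint): Travel of the punch in the guide, m: 0 when up, 0.020 when fully down on its stop (its point then meets the bar). Its spring pushes it up again: about 3.3 N at the top, 8.5 N fully down.
- punch_head (a point): Centre of the flat top of the punch's head, 68 mm above the guide's underside when up; moves with the punch.
- mallet: Mallet, 0.4 kg: steel head with white nylon faces, 42 mm across, 80 mm long, axis along z (upright); wooden handle 24 mm wide (y), 26 mm high (z), at mid-height of the head, running to -x to 231 mm from the head's axis. Origin: centre of the lower face, which strikes.
- mallet_grip (a point): Place to hold the mallet: on the handle's axis, 52 mm from the head's axis, 40 mm above the lower face, near its centre of mass.
- rest: The mallet's wooden rest, fixed: board 260 x 80 x 10 mm, from 35 mm ahead (+x) of its origin to 225 mm behind. The head stands at the origin; 195 mm behind, a block holds the handle in a notch 38 mm wide, its floor 36.5 mm and its cheeks' tops 58 mm above the bench. Origin: on the bench below the head's place; z up.
- rest_seat (a point): Top of the rest's board under the head's place, 10 mm above the bench: the mallet's origin is here, with the same yaw as the rest, when it is put back.
- screwdriver: A bystander: screwdriver, 190 mm long, lying on the bench.
- wrench: A bystander: wrench, 170 mm long, lying on the bench.
- multimeter: A bystander: black multimeter 150 x 75 x 40 mm.
- cleaner: A bystander: blue bottle, 64 mm across, 190 mm high.
- insulator: A bystander: brown ribbed stand-off insulator, 48 mm across, 62 mm high.
- tape: A bystander: roll of black tape lying flat, 90 mm across, 19 mm high.
- contactor: A bystander: grey and white contactor, 75 x 48 x 71 mm.
There are look-alikes about, which are no part of the job. Leave any red or turquoise look-alike of the bar alone.

How it is judged:
On the way, in this order (a step that is already met when the one before it is completed fails the run):
1. the blank busbar lies flat in the jig's pocket, let go (horizontal distance between bar and jig_pocket below 0.004 m and z of bar in the frame of jig_pocket below 0.002 m and angle between bar's own z axis and vertical below 0.05 rad and angle between the x axis of bar and the x axis of jig, either way round below 0.06 rad and contact force between the fingers and bar below 0.1 N), for 0.2 s.
2. the punch guide sits squarely on the busbar in the pocket, its punch at the stop block's end, let go (horizontal distance between bar and jig_pocket below 0.004 m and z of bar in the frame of jig_pocket below 0.002 m and angle between each of bar, guide's own z axis and vertical below 0.05 rad and angle between the x axis of each of bar, guide and the x axis of jig, either way round below 0.06 rad and horizontal distance between punch_head and jig_mark below 0.005 m and z of guide in the frame of jig_pocket between 0.01 and 0.0145 m and contact force between the fingers and guide below 0.1 N), for 0.2 s.
3. the held mallet strikes the punch briskly (punch moving down at over 120 mm/s under the mallet's face) (horizontal distance between bar and jig_pocket below 0.004 m and z of bar in the frame of jig_pocket below 0.002 m and angle between each of bar, guide's own z axis and vertical below 0.05 rad and angle between the x axis of each of bar, guide and the x axis of jig, either way round below 0.06 rad and horizontal distance between punch_head and jig_mark below 0.005 m and z of guide in the frame of jig_pocket between 0.01 and 0.0145 m and contact force between the fingers and mallet above 2 N and distance between mallet and punch_head below 0.025 m and velocity of joint punch above 0.12 m/s and value of joint punch below 0.0175 m).
4. the mallet drives the punch fully down (at least 18 of its 20 mm) on the busbar (horizontal distance between bar and jig_pocket below 0.004 m and z of bar in the frame of jig_pocket below 0.002 m and angle between each of bar, guide's own z axis and vertical below 0.05 rad and angle between the x axis of each of bar, guide and the x axis of jig, either way round below 0.06 rad and horizontal distance between punch_head and jig_mark below 0.005 m and z of guide in the frame of jig_pocket between 0.01 and 0.0145 m and contact force between the fingers and mallet above 2 N and contact force between mallet and guide above 0.5 N and value of joint punch above 0.018 m).
At the end, for the whole second after the job is handed in: Blank busbar flat in the pocket (within 4 mm of centre, 2 mm of the floor) and guide flat on it (punch within 5 mm of the mark), both square to 0.06 rad; punch up again; mallet at rest standing on the rest's board within 20 mm and 0.15 rad of its place, handle in the notch (horizontal distance between bar and jig_pocket below 0.004 m and z of bar in the frame of jig_pocket below 0.002 m and angle between each of bar, guide's own z axis and vertical below 0.05 rad and angle between the x axis of each of bar, guide and the x axis of jig, either way round below 0.06 rad and horizontal distance between punch_head and jig_mark below 0.005 m and z of guide in the frame of jig_pocket between 0.01 and 0.0145 m and value of joint punch below 0.003 m and horizontal distance between mallet and rest_seat below 0.02 m and z of mallet in the frame of rest_seat below 0.004 m and angle between mallet's own z axis and vertical below 0.06 rad and angle between the x axis of mallet and the x axis of rest, either way round below 0.15 rad and x of mallet_grip in the frame of rest below 0 m and linear speed of each of bar, guide, mallet below 0.02 m/s); the robot touches nothing.
It fails at once if the drilled busbar is moved more than 20 mm, or another bystander more than 30 mm (distance of bar_drilled from where it was at the start of the episode above 0.02 m or distance of any of screwdriver, wrench, multimeter, cleaner, insulator, tape, contactor from where it was at the start of the episode above 0.03 m).
It also fails if it takes over 66 s, if anything falls off the work surface, if the arm or the gripper's body presses on something with over 40 N, if the wrist force passes 120 N, or if a joint passes its speed limit or range.

## Robot

A 7-joint arm with a two-finger parallel gripper is mounted at the origin on the work surface. World frame = base frame: x ahead of the robot, y to its left, z up, the work surface at z = 0. Lengths are in m, angles in rad, forces in N, time in s.
With the tool pointing down it reaches from about 0.425 to 0.925 m from the base axis. Payload 6.8 kg.
Tool frame: the origin (TCP) lies between the finger pads; the fingertips stand 11 mm ahead of it and the grasp point (between the pads) lies 8 mm behind it; z points along the fingers, y is the line along which they close (so a half turn about z gives the same grasp; the last joint's range is limited). The gripper opens to 85 mm and grips with 20 to 120 N. Pads are 22 mm wide; open, the fingers measure 114 mm over their backs; the gripper's body (76 mm by 85 mm) begins 54 mm behind the grasp point. The pads swing forward as they close: fully open they stand 13 mm farther back than shut.
Start: joints at [1.071, 0.477, 0.022, 1.555, -0.011, 1.109, -0.083], TCP at [0.258, -0.624, 0.242] pointing down, gripper open.
Joint ranges: [-2.96, 2.96], [-0.34, 2.1], [-1.41, 1.46], [0.24, 2.44], [-1.37, 4.51], [0.17, 1.92], [-2.96, 2.96]. Speed limits (rad/s): [2.39, 2.39, 3.14, 3.14, 3.14, 3.14, 3.14].

## Interface

Orientations are given as a rotation vector (axis times angle).
In Python, from bench import r gives the robot as it stands.
- The arm moves only by the tool send_rows, never from a script. Its argument "deltas" is a list of rows, each an object of numbers: "dx", "dy", "dz": the shift along the world's x, y, z in mm; "rx", "ry", "rz": the turn, a rotation vector about the world's x, y, z in degrees. A call has 1 to 5 rows; each row is the pose to reach, as a shift and turn from the pose commanded when the call began; what a row does not reach only later rows make up. A row lasts 1/12 s, in which the tool goes at most 41.7 mm and 7.16 degrees, less where a joint would pass 70% of its speed; a pose out of reach is approached as far as the arm can. A call with a gripper value outside its range is refused whole. "jaw" is the finger opening in mm, from 0 to 85.4, set as the call begins (left out, the last holds). The fingers move at their own pace and stop on an object; "newtons" is the grip in N (left out, the last holds). Time passes only in rows, so rows that repeat a pose let the fingers close. It gives the time, the measured TCP pose, the force, the opening and the grip force at its end, in the units of the state.
- r.get_obs(): the state, without advancing time (a new reading comes with each control period).
- r.grab_frame(name): name is "scene" or "top" or "wrist"; returns a dict with "frame" (400x640x3 uint8, blue, green, red), "z_map" (400x640 float32, m along the optical axis (not along the pixel's ray), 0 where there is no reading), "vertical_fov" (degrees; the focal length in pixels is half the picture's height over the tangent of half this angle, whatever the lens; pixels are square), "cx", "cy" (the principal point, pixels), "distortion" ([k1, k2, p1, p2, k3] as OpenCV has them; the pictures are not rectified), "xyz" and "orientation" of the camera in the world. Camera axes: x right, y down, z forward; pixel columns grow to the right and rows downward; lengths in m; the calibration is good to about 2 mm. A picture is of the moment at which its call begins.
- r.hand_in(): hands the job in; it is judged then, once.
The state is a dict: "clock": time; "joints": joint angles; "qvel": joint speeds; "tau": joint torques, N m; "tcp_pos": TCP position; "orientation": TCP orientation; "contact_force": force on the tool from outside, world axes, zero at the start; "moment": the same for the moment, N m; "grip_width": finger opening in m; "gripper_force": force on a finger pad.
Only numpy, scipy, OpenCV 4.12 (cv2) and the standard library are available. Lean on these libraries where they do the work, as an engineer would, in place of code of your own. Each camera call takes 0.05 s, during which the arm holds its last target. There are 200 camera calls.

## Working session

There is one attempt and no reset: what is moved stays moved. The work goes in short steps, Python scripts to look and compute and a tool call to move; the robot and the scene stay as the last step left them, time stands still between calls to the robot, and variables do not carry over. Pictures are saved under pics/ and viewed, at most 10 in all, crops included, and the job is handed in when it is done.

Besides the shell and the picture viewer there is one more tool, called after ">>>" as a command line: name --argument value ..., lists and objects as JSON in quotes. send_rows: Moves the arm, as the interface text tells. Its arguments: {"type":"object","properties":{"deltas":{"type":"array","items":{"type":"object","properties":{"dx":{"type":"number"},"dy":{"type":"number"},"dz":{"type":"number"},"rx":{"type":"number"},"ry":{"type":"number"},"rz":{"type":"number"}}}},"jaw":{"type":"number"},"newtons":{"type":"number"}},"required":["deltas"]}

```bash
ls; mkdir -p pics
cat > h.py <<'E'
import numpy as np, cv2
from scipy.spatial.transform import Rotation as R
from bench import r
def K(f):
    h=f['frame'].shape[0]; F=h/2/np.tan(np.radians(f['vertical_fov'])/2)
    return np.array([[F,0,f['cx']],[0,F,f['cy']],[0,0,1.]])
def rot(f):
    o=np.array(f['orientation'],float)
    return R.from_rotvec(o).as_matrix() if o.size==3 else o
def rays(f,px):
    n=cv2.undistortPoints(np.array(px,float).reshape(-1,1,2),K(f),np.array(f['distortion'],float)).reshape(-1,2)
    return np.c_[n,np.ones(len(n))]@rot(f).T
def onplane(f,px,z):
    d=rays(f,px); c=np.array(f['xyz']); return c+d*((z-c[2])/d[:,2])[:,None]
def cloud(f):
    h,w=f['z_map'].shape; u,v=np.meshgrid(np.arange(w),np.arange(h))
    d=rays(f,np.c_[u.ravel(),v.ravel()]); P=np.array(f['xyz'])+d*f['z_map'].reshape(-1,1)
    return P.reshape(h,w,3)
def proj(f,P):
    M=rot(f).T; t=-M@np.array(f['xyz']); 
    return cv2.projectPoints(np.array(P,float).reshape(-1,1,3),cv2.Rodrigues(M)[0],t,K(f),np.array(f['distortion'],float))[0].reshape(-1,2)
def save(f,n):
    np.savez(n,**{k:np.array(v) for k,v in f.items()})
E
python3 - <<'E'
from h import *
import pickle
for n in('scene','top'):
    f=r.grab_frame(n); pickle.dump(f,open(n+'.pkl','wb')); cv2.imwrite(f'pics/{n}0.png',f['frame'])
    print(n,f['xyz'],rot(f).round(3).tolist(),f['vertical_fov'],f['cx'],f['cy'],f['distortion'],(f['z_map']>0).mean())
print(r.get_obs())
E
```

```text
pics
scene [1.09449213 0.67716468 1.0209606 ] [[-0.672, 0.57, -0.472], [0.74, 0.52, -0.426], [0.003, -0.636, -0.771]] 51.21941610420684 312.83621251243403 199.05044995073897 [0.02215216 0.         0.         0.         0.        ] 0.99607421875
top [0.28322465 0.1445149  1.94955788] [[-0.025, -0.993, 0.118], [-1.0, 0.024, -0.013], [0.01, -0.118, -0.993]] 42.87686552216199 312.51837693771535 191.24456679244898 [-0.13294184  0.          0.          0.          0.        ] 0.99603515625
{'clock': 0.1, 'joints': array([ 1.0709156 ,  0.47774406,  0.02235603,  1.55633431, -0.01153355,
        1.10929415, -0.0831023 ]), 'qvel': array([ 1.05453591e-04, -1.50535572e-03,  1.18892992e-03, -2.51366830e-03,
        5.39062614e-04,  1.87017653e-03,  5.50194080e-05]), 'tau': array([ 3.87784035e-03, -5.97764432e+01,  1.61337174e+00, -2.81955725e+01,
        1.28245240e-02,  5.02787414e-03, -1.44365448e-06]), 'tcp_pos': array([ 0.25753764, -0.62338971,  0.24141303]), 'orientation': array([-3.07994347e+00, -6.11154481e-01,  6.53170995e-04]), 'contact_force': array([0.13936416, 0.39765602, 0.02536618]), 'moment': array([0.01933251, 0.00961641, 0.03854909]), 'gripper_force': 0.0, 'grip_width': 0.085299444557027}
```

View pics/top0.png

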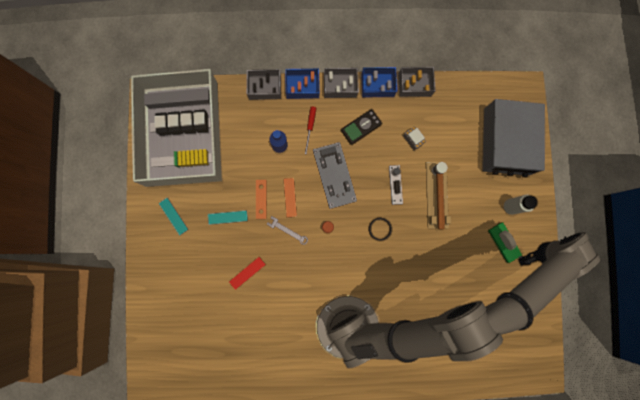

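View pics/scene0.png

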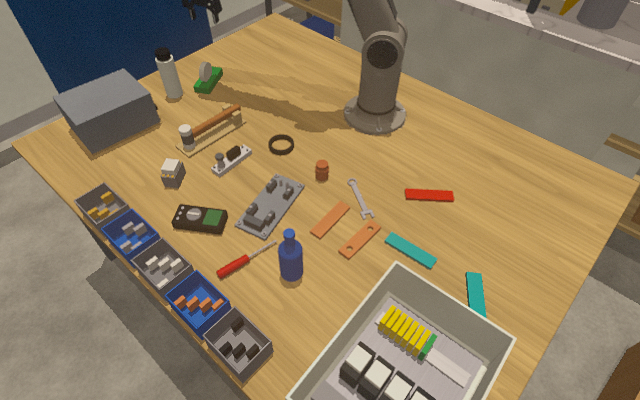

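Top view: the copper bars are at (290,197), plain, and (261,199), with holes. The look-alikes are red at (247,272) and turquoise at (172,216) and (228,217). The jig is at (334,175), the guide at (396,185), and the mallet on its rest at (440,195). The scene view shows the blank at (330,219) and the drilled bar at (360,239). I choose the plain one and will check it in a crop.

Run:
```python
from h import *
import pickle
fs=pickle.load(open('scene.pkl','rb'));ft=pickle.load(open('top.pkl','rb'))
a=cv2.resize(ft['frame'][125:245,245:465],None,fx=3.6,fy=3.6,interpolation=cv2.INTER_CUBIC)[:, :792]
cv2.imwrite('pics/crop_top.png',a)
b=cv2.resize(fs['frame'][95:265,150:400],None,fx=3.2,fy=3.2,interpolation=cv2.INTER_CUBIC)
cv2.imwrite('pics/crop_scene.png',b)
for n,f in(('top',ft),('scene',fs)):
    hsv=cv2.cvtColor(f['frame'],cv2.COLOR_BGR2HSV)
    m=cv2.inRange(hsv,(3,130,110),(14,255,255))
    P=cloud(f)
    c,_=cv2.findContours(m,cv2.RETR_EXTERNAL,cv2.CHAIN_APPROX_NONE)
    for k in c:
        if cv2.contourArea(k)<150: continue
        mm=np.zeros_like(m);cv2.drawContours(mm,[k],-1,255,-1)
        z=np.median(P[mm>0][:,2]); W=onplane(f,k.reshape(-1,2),0.012)[:,:2]
        print(n,cv2.minAreaRect(k)[0],cv2.contourArea(k),'z',z.round(4),cv2.minAreaRect((W*1000).astype(np.float32)))
# depth over guide/mallet/jig (top)
P=cloud(ft)
for nm,(x0,x1,y0,y1) in dict(guide=(380,410,160,210),mallet=(422,455,155,235),jig=(310,358,140,212)).items():
    q=P[y0:y1,x0:x1].reshape(-1,3); 
    for lo,hi in((.008,.016),(.016,.03),(.03,.045),(.045,.062),(.062,.08),(.08,.12)):
        s=q[(q[:,2]>lo)&(q[:,2]<hi)]
        if len(s)>5: print(nm,lo,hi,len(s),s.mean(0).round(3),cv2.minAreaRect((s[:,:2]*1000).astype(np.float32)))
```

```text
top (246.62062072753906, 272.75360107421875) 448.5 z 0.011 ((209.35659790039062, 375.2703857421875), (45.48173904418945, 154.2624053955078), 38.1849479675293)
top (260.5, 198.5) 396.0 z 0.0096 ((490.336181640625, 318.4338684082031), (42.324012756347656, 150.39053344726562), 89.19332122802734)
top (289.7100830078125, 197.3363037109375) 382.0 z 0.0108 ((492.1904296875, 206.6059112548828), (151.69723510742188, 42.122074127197266), 2.9955825805664062)
top (441.0113220214844, 201.01084899902344) 210.0 z 0.0619 ((463.98583984375, -377.0758056640625), (20.109556198120117, 209.93896484375), 88.2506103515625)
scene (198.5, 303.5) 279.5 z 0.0432 ((937.6173095703125, 136.30836486816406), (41.62143325805664, 125.82393646240234), 35.17148971557617)
scene (232.61764526367188, 266.0294189453125) 289.5 z 0.0212 ((802.8016967773438, 116.8536605834961), (30.640695571899414, 98.93596649169922), 79.47319030761719)
scene (359.333740234375, 239.3218536376953) 582.5 z 0.0103 ((495.462646484375, 320.58624267578125), (41.93479919433594, 153.29263305664062), 88.83859252929688)
scene (329.5, 219.5) 512.0 z 0.0
[... 1875 characters left out ...]
et 0.08 0.12 102 [ 0.583 -0.365  0.089] ((583.29052734375, -366.0133361816406), (39.13196563720703, 43.33530044555664), 16.340818405151367)
jig 0.008 0.016 871 [0.566 0.032 0.012] ((573.737060546875, 36.17456817626953), (181.2751922607422, 277.0681457519531), 88.59403228759766)
jig 0.016 0.03 369 [0.58 0.03 0.02] ((586.2249755859375, 3.3883132934570312), (247.17803955078125, 173.9082489013672), 13.133195877075195)
jig 0.03 0.045 270 [0.61  0.036 0.037] ((604.7525634765625, 27.064239501953125), (131.3182830810547, 226.91049194335938), 80.06436157226562)
jig 0.045 0.062 23 [0.588 0.031 0.047] ((581.7344360351562, 37.178184509277344), (187.81948852539062, 78.58319091796875), 13.059585571289062)
```

View pics/crop_scene.png

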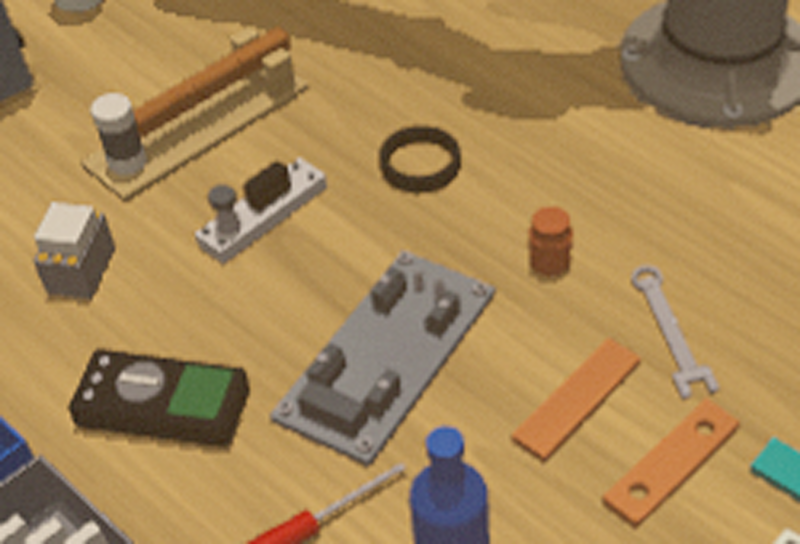

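The crop confirms it: the blank bar is at crop (576,398), the drilled one at (670,465), and the jig's stop block is at its far (+x) end. The guide's punch also points far, at crop (222,205). I'll move over the guide and mallet and look with the wrist camera on the way.

>>> send_rows --deltas '[{"dx": 20, "dy": 31, "dz": 10, "rz": -4}, {"dx": 40, "dy": 62, "dz": 20, "rz": -8}, {"dx": 60, "dy": 93, "dz": 30, "rz": -12}, {"dx": 80, "dy": 124, "dz": 40, "rz": -16}, {"dx": 100, "dy": 155, "dz": 50, "rz": -20}]' --jaw 85 --newtons 40

```text
$.deltas[0]: bad value
```

>>> send_rows --deltas '[{"dx": 20, "dy": 32}, {"dx": 40, "dy": 64}, {"dx": 60, "dy": 96}, {"dx": 80, "dy": 128}, {"dx": 100, "dy": 160}]'

```text
$.deltas[0]: bad value
```

>>> send_rows --deltas '[{"dx": 10, "dy": 20}, {"dx": 20, "dy": 40}, {"dx": 20, "dy": 40}, {"dx": 20, "dy": 40}]'

```text
$.deltas[0]: bad value
```

Run:
```python
from h import *
import pickle
f=r.grab_frame('wrist'); pickle.dump(f,open('w1.pkl','wb')); cv2.imwrite('pics/w1.png',f['frame'])
o=r.get_obs();print(o['clock'],o['tcp_pos'],o['orientation'],f['xyz'],rot(f).round(3).tolist(),f['vertical_fov'],f['distortion'])
```

```text
0.15 [ 0.25755202 -0.6234432   0.24154364] [-3.08015376e+00 -6.11213317e-01  6.33719817e-04] [ 0.33003028 -0.59347943  0.37298235] [[0.381, -0.88, -0.284], [-0.925, -0.363, -0.115], [-0.002, 0.306, -0.952]] 62.36941903077635 [-9.65823419e-05  0.00000000e+00  0.00000000e+00  0.00000000e+00
  0.00000000e+00]
```

View pics/w1.png

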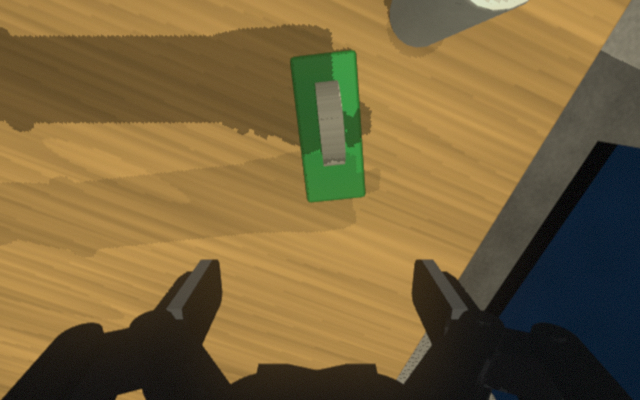

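The moves were refused, since the rows probably need all six keys. The picture shows only a green fixture at (330,125) and the fingertips at (205,265) and (425,265).

>>> send_rows --deltas '[{"dx": 20, "dy": 31, "dz": 10, "rx": 0, "ry": 0, "rz": -4}, {"dx": 40, "dy": 62, "dz": 20, "rx": 0, "ry": 0, "rz": -8}, {"dx": 60, "dy": 93, "dz": 30, "rx": 0, "ry": 0, "rz": -12}, {"dx": 80, "dy": 124, "dz": 40, "rx": 0, "ry": 0, "rz": -16}, {"dx": 100, "dy": 155, "dz": 50, "rx": 0, "ry": 0, "rz": -20}]' --jaw 85 --newtons 40

```text
clock: 0.57
tcp_pos: [0.3583, -0.4671, 0.2925]
orientation: [-3.141, -0.061, 0.0]
contact_force: [1.6, 0.4, -0.1]
grip_width: 0.0852
gripper_force: 0.0
```

>>> send_rows --deltas '[{"dx": 20, "dy": 32, "dz": 0, "rx": 0, "ry": 0, "rz": 0}, {"dx": 40, "dy": 64, "dz": 0, "rx": 0, "ry": 0, "rz": 0}, {"dx": 60, "dy": 96, "dz": 0, "rx": 0, "ry": 0, "rz": 0}, {"dx": 80, "dy": 128, "dz": 0, "rx": 0, "ry": 0, "rz": 0}, {"dx": 100, "dy": 160, "dz": 0, "rx": 0, "ry": 0, "rz": 0}]'

```text
clock: 0.98
tcp_pos: [0.4582, -0.3071, 0.2923]
orientation: [3.141, 0.067, -0.0]
contact_force: [1.4, 0.2, 0.1]
grip_width: 0.0851
gripper_force: 0.0
```

>>> send_rows --deltas '[{"dx": 10, "dy": 20, "dz": 0, "rx": 0, "ry": 0, "rz": 0}, {"dx": 20, "dy": 40, "dz": 0, "rx": 0, "ry": 0, "rz": 0}, {"dx": 20, "dy": 40, "dz": 0, "rx": 0, "ry": 0, "rz": 0}, {"dx": 20, "dy": 40, "dz": 0, "rx": 0, "ry": 0, "rz": 0}]'

```text
clock: 1.32
tcp_pos: [0.4783, -0.2675, 0.2921]
orientation: [-3.14, -0.072, 0.0]
contact_force: [0.2, -1.1, 0.8]
grip_width: 0.0853
gripper_force: 0.0
```

Run:
```python
from h import *
import pickle
f=r.grab_frame('wrist'); pickle.dump(f,open('w1.pkl','wb')); cv2.imwrite('pics/w1b.png',f['frame'])
o=r.get_obs();print(o['clock'],o['tcp_pos'],o['orientation'],f['xyz'],rot(f).round(3).tolist())
```

```text
1.3667 [ 0.47750793 -0.26901215  0.29211332] [ 3.14060834e+00  6.78918796e-02 -9.23191130e-04] [ 0.55651119 -0.26368713  0.4236702 ] [[0.045, -0.951, -0.306], [-0.999, -0.043, -0.013], [-0.001, 0.306, -0.952]]
```

View pics/w1b.png

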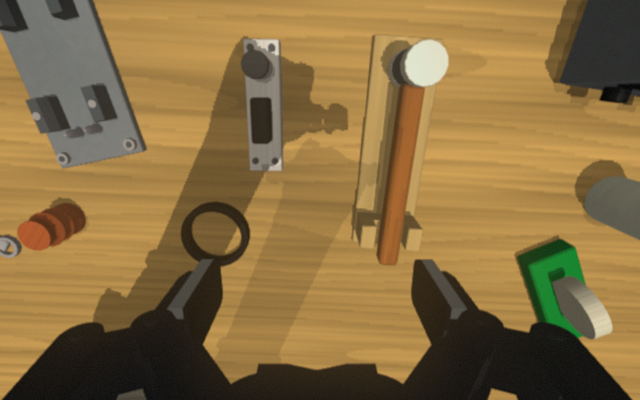

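The wrist view shows the guide at (265,105) with its head at (257,64) and its lug at (261,120). The mallet face is at (425,63), the handle end at (388,255), and the rest's notch cheeks at (365,232) and (410,238). Next I'll measure these and move on over the bar.

Run:
```python
from h import *
import pickle
f=pickle.load(open('w1.pkl','rb')); P=cloud(f)
hsv=cv2.cvtColor(f['frame'],cv2.COLOR_BGR2HSV)
def rep(n,box,lo,hi):
    x0,x1,y0,y1=box;q=P[y0:y1,x0:x1].reshape(-1,3);s=q[(q[:,2]>lo)&(q[:,2]<hi)]
    print(n,len(s),'zmed',np.median(s[:,2]).round(4),np.round(cv2.minAreaRect((s[:,:2]*1000).astype(np.float32))[0],1),np.round(cv2.minAreaRect((s[:,:2]*1000).astype(np.float32))[1:][0],1),cv2.minAreaRect((s[:,:2]*1000).astype(np.float32))[2], s[:,:2].mean(0).round(4))
rep('guide top',(235,290,30,175),.017,.024)
rep('lug',(240,285,90,150),.046,.057)
rep('head',(235,285,40,90),.063,.075)
rep('malletface',(390,460,30,100),.083,.1)
rep('handle',(370,420,95,270),.055,.070)
rep('cheeks',(345,430,205,260),.053,.0605)
rep('board',(345,440,30,240),.006,.014)
# depth bias on bench
print('bench z',np.median(P[280:300,230:400,2]))
# mallet face and guide head by colour circle, ray at plane
```

```text
guide top 2791 zmed 0.02 [ 535.7 -200.6] [149.5  40.4] 2.020881414413452 [ 0.536  -0.2036]
lug 849 zmed 0.0516 [ 524.  -201.2] [49.9 20.3] 2.1696903705596924 [ 0.5248 -0.2017]
head 645 zmed 0.0677 [ 580.9 -199.2] [27.2 26.8] 48.64558410644531 [ 0.581  -0.1996]
malletface 1685 zmed 0.0898 [ 587.4 -364.3] [41.  40.9] 58.1578369140625 [ 0.5877 -0.3637]
handle 4010 zmed 0.062 [ 457.8 -356.1] [199.3  60. ] 7.919987678527832 [ 0.4586 -0.3618]
cheeks 929 zmed 0.058 [ 395.3 -361.5] [72.4 72.5] 46.62759017944336 [ 0.3961 -0.3584]
board 6528 zmed 0.0098 [ 494.7 -362.6] [ 80.5 256.4] 88.78042602539062 [ 0.5142 -0.3521]
bench z 0.000255507536193772
```

>>> send_rows --deltas '[{"dx": 0, "dy": 40, "dz": 0, "rx": 0, "ry": 0, "rz": 0}, {"dx": 0, "dy": 80, "dz": 0, "rx": 0, "ry": 0, "rz": 0}, {"dx": 0, "dy": 120, "dz": 0, "rx": 0, "ry": 0, "rz": 0}, {"dx": 0, "dy": 160, "dz": 0, "rx": 0, "ry": 0, "rz": 0}, {"dx": 0, "dy": 200, "dz": 0, "rx": 0, "ry": 0, "rz": 0}]'

```text
clock: 1.78
tcp_pos: [0.4771, -0.069, 0.2923]
orientation: [3.14, 0.062, 0.0]
contact_force: [0.3, 0.4, 0.1]
grip_width: 0.0851
gripper_force: 0.0
```

>>> send_rows --deltas '[{"dx": 0, "dy": 40, "dz": 0, "rx": 0, "ry": 0, "rz": 0}, {"dx": 0, "dy": 80, "dz": 0, "rx": 0, "ry": 0, "rz": 0}, {"dx": 0, "dy": 120, "dz": 0, "rx": 0, "ry": 0, "rz": 0}, {"dx": 0, "dy": 160, "dz": 0, "rx": 0, "ry": 0, "rz": 0}, {"dx": 0, "dy": 160, "dz": 0, "rx": 0, "ry": 0, "rz": 0}]'

```text
clock: 2.2
tcp_pos: [0.4773, 0.0983, 0.2928]
orientation: [-3.137, -0.08, -0.002]
contact_force: [-0.3, 0.2, -0.2]
grip_width: 0.085
gripper_force: 0.0
```

Run:
```python
from h import *
import pickle
f=r.grab_frame('wrist'); pickle.dump(f,open('w2.pkl','wb')); cv2.imwrite('pics/w2.png',f['frame'])
o=r.get_obs();print(o['clock'],o['tcp_pos'],o['orientation'])
P=cloud(f)
hsv=cv2.cvtColor(f['frame'],cv2.COLOR_BGR2HSV)
m=cv2.inRange(hsv,(3,120,90),(14,255,255))
c,_=cv2.findContours(m,cv2.RETR_EXTERNAL,cv2.CHAIN_APPROX_NONE)
for k in c:
    if cv2.contourArea(k)<500: continue
    mm=np.zeros_like(m);cv2.drawContours(mm,[k],-1,255,-1)
    print(cv2.minAreaRect(k)[0],'z',np.median(P[mm>0][:,2]).round(4),cv2.minAreaRect((onplane(f,k.reshape(-1,2),.012)[:,:2]*1000).astype(np.float32)))
```

```text
2.25 [0.47765274 0.09415456 0.29249131] [-3.13947624e+00 -7.55242327e-02 -6.65154359e-04]
(132.75546264648438, 311.8606872558594) z 0.0123 ((233.38491821289062, 359.9931335449219), (30.91470718383789, 117.81893157958984), 38.97938919067383)
(340.01763916015625, 239.27056884765625) z 0.0616 ((366.39276123046875, 62.109893798828125), (44.69418716430664, 65.64656829833984), 89.22956848144531)
(231.37644958496094, 134.3941192626953) z 0.0119 ((497.12176513671875, 205.54360961914062), (148.41500854492188, 41.405452728271484), 3.24906063079834)
(142.9158477783203, 132.65841674804688) z 0.0118 ((493.2322082519531, 315.5594177246094), (44.51629638671875, 150.1858673095703), 89.19335174560547)
```

View pics/w2.png

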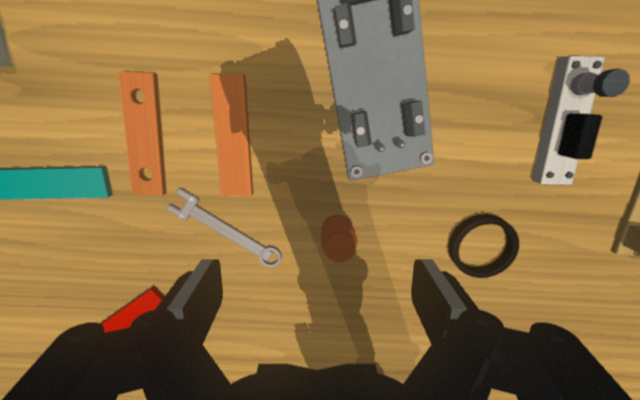

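The wrist view shows the blank bar at (232,134), the drilled one at (143,133), and the jig partly visible at (380,80). Heights agree with the text: bar top 12 mm, guide 20, lug 51.6, punch head 68 and mallet top 90. Now to the bar.

>>> send_rows --deltas '[{"dx": 5, "dy": 28, "dz": -15, "rx": 0, "ry": 0, "rz": 0.7}, {"dx": 10, "dy": 56, "dz": -40, "rx": 0, "ry": 0, "rz": 0.7}, {"dx": 15, "dy": 84, "dz": -70, "rx": 0, "ry": 0, "rz": 0.7}, {"dx": 20, "dy": 112, "dz": -100, "rx": 0, "ry": 0, "rz": 0.7}, {"dx": 20, "dy": 113, "dz": -137, "rx": 0, "ry": 0, "rz": 0.7}]'

```text
clock: 2.67
tcp_pos: [0.4999, 0.2083, 0.1555]
orientation: [-3.136, -0.09, -0.007]
contact_force: [1.6, 0.3, -0.6]
grip_width: 0.0849
gripper_force: 0.0
```

>>> send_rows --deltas '[{"dx": 0, "dy": 0, "dz": -38, "rx": 0, "ry": 0, "rz": 0}, {"dx": 0, "dy": 0, "dz": -70, "rx": 0, "ry": 0, "rz": 0}, {"dx": 0, "dy": 0, "dz": -90, "rx": 0, "ry": 0, "rz": 0}, {"dx": 0, "dy": 0, "dz": -100, "rx": 0, "ry": 0, "rz": 0}, {"dx": 0, "dy": 0, "dz": -100, "rx": 0, "ry": 0, "rz": 0}]'

```text
clock: 3.08
tcp_pos: [0.4972, 0.2014, 0.0531]
orientation: [3.138, 0.082, -0.006]
contact_force: [-0.4, -0.6, 0.2]
grip_width: 0.0851
gripper_force: 0.0
```

```bash
cat > m.py <<'E'
from h import *
import pickle,sys
f=r.grab_frame('wrist'); pickle.dump(f,open(sys.argv[1]+'.pkl','wb')); cv2.imwrite(f'pics/{sys.argv[1]}.png',f['frame'])
o=r.get_obs();print(o['clock'],o['tcp_pos'],o['orientation'])
P=cloud(f)
hsv=cv2.cvtColor(f['frame'],cv2.COLOR_BGR2HSV)
m=cv2.inRange(hsv,(3,120,60),(14,255,255))
c,_=cv2.findContours(m,cv2.RETR_EXTERNAL,cv2.CHAIN_APPROX_NONE)
for k in c:
    if cv2.contourArea(k)<500: continue
    mm=np.zeros_like(m);cv2.drawContours(mm,[k],-1,255,-1)
    z=np.median(P[mm>0][:,2])
    W=onplane(f,k.reshape(-1,2),z)
    q=cv2.minAreaRect((W[:,:2]*1000).astype(np.float32))
    print(np.round(cv2.minAreaRect(k)[0]),'z',z.round(4),np.round(q[0],1),np.round(q[1],1),round(q[2],2))
E
python3 m.py w3
```

```text
3.1333 [0.49812517 0.20232366 0.05481352] [ 3.13902192e+00  8.28356733e-02 -1.90054482e-03]
[304. 220.] z 0.012 [497.3 207.6] [149.9  39.8] 3.35
[115. 206.] z 0.0119 [496.3 316. ] [ 46.4 145.3] 89.21
```

>>> send_rows --deltas '[{"dx": -0.5, "dy": 4, "dz": -25, "rx": 0, "ry": 0, "rz": 0}, {"dx": -0.5, "dy": 4, "dz": -39, "rx": 0, "ry": 0, "rz": 0}, {"dx": -0.5, "dy": 4, "dz": -39, "rx": 0, "ry": 0, "rz": 0}]'

```text
clock: 3.38
tcp_pos: [0.4974, 0.2073, 0.0159]
orientation: [3.14, 0.085, -0.001]
contact_force: [-0.3, 0.3, -0.4]
grip_width: 0.0851
gripper_force: 0.0
```

>>> send_rows --deltas '[{"dx": 0, "dy": 0, "dz": 0, "rx": 0, "ry": 0, "rz": 0}, {"dx": 0, "dy": 0, "dz": 0, "rx": 0, "ry": 0, "rz": 0}, {"dx": 0, "dy": 0, "dz": 0, "rx": 0, "ry": 0, "rz": 0}, {"dx": 0, "dy": 0, "dz": 0, "rx": 0, "ry": 0, "rz": 0}, {"dx": 0, "dy": 0, "dz": 0, "rx": 0, "ry": 0, "rz": 0}]' --jaw 30 --newtons 60

```text
clock: 3.8
tcp_pos: [0.4983, 0.2079, 0.0181]
orientation: [3.14, 0.085, 0.003]
contact_force: [-2.0, -3.5, 11.3]
grip_width: 0.0375
gripper_force: 58.7
```

>>> send_rows --deltas '[{"dx": 0, "dy": 0, "dz": 0, "rx": 0, "ry": 0, "rz": 0}, {"dx": 0, "dy": 0, "dz": 0, "rx": 0, "ry": 0, "rz": 0}]'

```text
clock: 3.97
tcp_pos: [0.4983, 0.208, 0.0181]
orientation: [3.14, 0.085, 0.003]
contact_force: [-2.8, -2.9, 11.1]
grip_width: 0.0373
gripper_force: 58.8
```

>>> send_rows --deltas '[{"dx": 0, "dy": 0, "dz": 15, "rx": 0, "ry": 0, "rz": 0}, {"dx": 0, "dy": 0, "dz": 45, "rx": 0, "ry": 0, "rz": 0}, {"dx": 0, "dy": -5, "dz": 85, "rx": 0, "ry": 0, "rz": 0}, {"dx": 10, "dy": -15, "dz": 120, "rx": 0, "ry": 0, "rz": 0}, {"dx": 25, "dy": -30, "dz": 155, "rx": 0, "ry": 0, "rz": 0}]'

```text
clock: 4.38
tcp_pos: [0.52, 0.1792, 0.1728]
orientation: [-3.14, -0.093, 0.004]
contact_force: [2.2, -1.0, -6.6]
grip_width: 0.0375
gripper_force: 61.9
```

>>> send_rows --deltas '[{"dx": 20, "dy": -10, "dz": 30, "rx": 0, "ry": 0, "rz": 0}, {"dx": 40, "dy": -20, "dz": 60, "rx": 0, "ry": 0, "rz": 0}, {"dx": 55, "dy": -30, "dz": 90, "rx": 0, "ry": 0, "rz": 0}, {"dx": 55, "dy": -30, "dz": 90, "rx": 0, "ry": 0, "rz": 0}, {"dx": 55, "dy": -30, "dz": 90, "rx": 0, "ry": 0, "rz": 0}]'

```text
clock: 4.8
tcp_pos: [0.5783, 0.1471, 0.2628]
orientation: [-3.14, -0.082, -0.004]
contact_force: [-0.8, -0.4, -7.3]
grip_width: 0.0371
gripper_force: 61.9
```

```bash
python3 m.py w4
```

```text
4.85 [0.57644651 0.14770264 0.26089375] [ 3.14017534e+00  8.52370580e-02 -1.86215096e-03]
[176. 220.] z 0.012 [493.6 317. ] [ 43.5 151.8] 89.31
[319. 236.] z 0.2565 [585.8 145.2] [134.2  47.1] 4.56
```

View pics/w4.png

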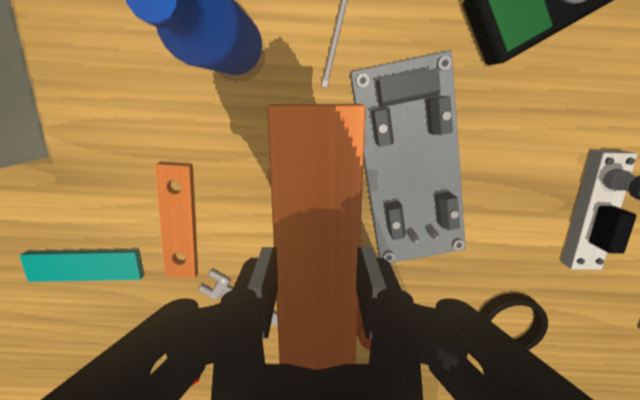

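The bar is held level and lengthwise in the hand at (316,230), with its front edge at row 105. The jig is in full view, with its stop block at (408,85), side blocks at (382,127), (440,116), (394,219), (448,211), and dowels at (410,235) and (432,231).

Run:
```python
from h import *
import pickle
f=pickle.load(open('w4.pkl','rb')); P=cloud(f)
b=P[120:240,290:350].reshape(-1,3); c=np.linalg.lstsq(np.c_[b[:,:2],np.ones(len(b))],b[:,2],rcond=None)[0]; print('bar plane slope',c.round(4), 'front x',P[107:109,300:350,0].mean(), 'mid cols y at row150', [P[150,u].round(4).tolist() for u in (276,358)])
M=np.zeros((400,640),bool);M[40:275,345:475]=1
def rect(m,z): 
    q=P[m]; rr=cv2.minAreaRect((q[:,:2]*1000).astype(np.float32));return np.round(rr[0],1),np.round(rr[1],1),round(rr[2],2),np.median(q[:,2]).round(4)
pl=M&(P[...,2]>.009)&(P[...,2]<.0155)
pl=cv2.morphologyEx(pl.astype(np.uint8),cv2.MORPH_OPEN,np.ones((3,3)))>0
print('plate',rect(pl,0))
t=(M&(P[...,2]>.0355)&(P[...,2]<.0395)).astype(np.uint8)
n,L,s,ce=cv2.connectedComponentsWithStats(t)
for i in range(1,n):
    if s[i,4]>40: print('blk',ce[i].round(),s[i,4],rect(L==i,0),P[L==i][:,:2].mean(0).round(4))
d=(M&(P[...,2]>.02)).astype(np.uint8)
n,L,s,ce=cv2.connectedComponentsWithStats(d)
for i in range(1,n):
    if s[i,4]>20: print('hi',ce[i].round(),s[i,4],rect(L==i,0),P[L==i][:,2].max().round(4))
```

```text
bar plane slope [0.0745 0.0122 0.209 ] front x 0.6510780826514347 mid cols y at row150 [[0.6329, 0.1672, 0.2573], [0.6346, 0.1331, 0.2571]]
plate (array([579.7,  33.8]), array([239.6, 110.5]), 14.23, np.float64(0.0119))
blk [410.  85.] 1452 (array([669.4,  56.6]), array([24.5, 60.3]), 14.16, np.float64(0.0378)) [0.6698 0.0567]
blk [444. 114.] 478 (array([641.8,  16.6]), array([37.7, 15.8]), 14.5, np.float64(0.0377)) [0.6422 0.017 ]
blk [383. 127.] 440 (array([626.,  79.]), array([37.8, 14.6]), 14.27, np.float64(0.0378)) [0.6263 0.0794]
blk [452. 213.] 377 (array([533.3, -11. ]), array([38.6, 14.9]), 13.88, np.float64(0.0379)) [ 0.5339 -0.0106]
blk [396. 223.] 342 (array([517.3,  51.7]), array([39.3, 14.4]), 14.2, np.float64(0.038)) [0.5183 0.0521]
hi [409.  86.] 1736 (array([659.8,  87.7]), array([ 28. , 125.3]), 14.25, np.float64(0.0376)) 0.3946
hi [440. 114.] 853 (array([638.9,  77.8]), array([ 40.6, 145.7]), 2.34, np.float64(0.0371)) 0.3946
hi [357. 199.] 3684 (array([617.5, 132.7]), array([83.5, 20.2]), 12.29, np.float64(0.2567)) 0.3946
hi [383. 126.] 658 (array([643.1, 101.1]), array([97. , 37.3]), 54.33, np.float64(0.0376)) 0.3946
hi [448. 211.] 719 (array([594.2,  57.4]), array([222.4,  35.7]), 47.48, np.float64(0.0369)) 0.3946
hi [396. 220.] 568 (array([582.3,  89.4]), array([190.8,  28.2]), 31.61, np.float64(0.0375)) 0.3946
hi [433. 233.] 87 (array([504.5,   3.9]), array([6.1, 9.5]), 49.32, np.float64(0.0312)) 0.0392
hi [414. 236.] 82 (array([574.4,  89.6]), array([204.8,   9.6]), 39.78, np.float64(0.0311)) 0.3946
```

The jig measures well. The plate centre is at (579.7, 33.8) mm, the mean of the four side blocks is at (579.6, 34.1) mm, and the yaw is 14.2°. The bar is pitched about 4° nose-up in the hand, so I'll tilt the tool to level it. I'll hover over the pocket and check.

>>> send_rows --deltas '[{"dx": 1, "dy": -28, "dz": -10, "rx": -0.16, "ry": 1.07, "rz": 2.8}, {"dx": 2, "dy": -56, "dz": -20, "rx": -0.33, "ry": 2.14, "rz": 5.6}, {"dx": 3, "dy": -84, "dz": -35, "rx": -0.5, "ry": 3.2, "rz": 8.4}, {"dx": 4.5, "dy": -113, "dz": -60, "rx": -0.65, "ry": 4.27, "rz": 11.1}, {"dx": 4.5, "dy": -113, "dz": -95, "rx": -0.65, "ry": 4.27, "rz": 11.1}]'

```text
clock: 5.27
tcp_pos: [0.5822, 0.0276, 0.1655]
orientation: [3.102, 0.381, -0.117]
contact_force: [2.0, -2.7, -7.0]
grip_width: 0.0374
gripper_force: 62.0
```

>>> send_rows --deltas '[{"dx": 0, "dy": 0, "dz": -30, "rx": 0, "ry": 0, "rz": 0}, {"dx": 0, "dy": 0, "dz": -65, "rx": 0, "ry": 0, "rz": 0}, {"dx": 0, "dy": 0, "dz": -65, "rx": 0, "ry": 0, "rz": 0}, {"dx": 0, "dy": 0, "dz": -65, "rx": 0, "ry": 0, "rz": 0}]'

```text
clock: 5.6
tcp_pos: [0.5784, 0.0356, 0.0987]
orientation: [3.106, 0.391, -0.129]
contact_force: [0.6, 0.6, -5.3]
grip_width: 0.0373
gripper_force: 63.2
```

```bash
python3 m.py w5
cat > bar.py <<'E'
import sys,pickle
from h import *
f=pickle.load(open(sys.argv[1]+'.pkl','rb')); P=cloud(f)
hsv=cv2.cvtColor(f['frame'],cv2.COLOR_BGR2HSV)
m=cv2.inRange(hsv,(3,120,40),(14,255,255)); m[:, :200]=0; m[:,440:]=0
m=cv2.erode(m,np.ones((5,5)))>0
lo,hi=map(float,sys.argv[2:4]); m&=(P[...,2]>lo)&(P[...,2]<hi)
b=P[m]; c=np.linalg.lstsq(np.c_[b[:,:2]-b[:,:2].mean(0),np.ones(len(b))],b[:,2],rcond=None)[0]
print(len(b),'slope',c.round(4))
u=np.array([np.cos(np.radians(14.2)),np.sin(np.radians(14.2))]);n=np.array([-u[1],u[0]])
s=(b[:,:2]-[.5796,.0340]);a=s@u;t=s@n
print('along',a.min().round(4),a.max().round(4))
for A in np.linspace(a.min()+.005,a.max()-.005,5):
    k=abs(a-A)<.003; print(A.round(3),'across',t[k].min().round(4),t[k].max().round(4),'z',np.median(b[k,2]).round(4))
E
python3 bar.py w5 .05 .12
```

```text
5.65 [0.58068519 0.03594373 0.10099892] [ 3.1060468   0.39063098 -0.1207385 ]
[316. 236.] z 0.0906 [581.1  36.3] [142.   41.3] 14.05
21210 slope [-0.0819 -0.0189  0.091 ]
along -0.0605 0.0718
-0.056 across -0.0165 0.0206 z 0.097
-0.025 across -0.0169 0.0208 z 0.0944
0.006 across -0.0158 0.0202 z 0.0918
0.036 across -0.0164 0.0214 z 0.0892
0.067 across -0.0163 0.0216 z 0.0867
```

View pics/w5.png

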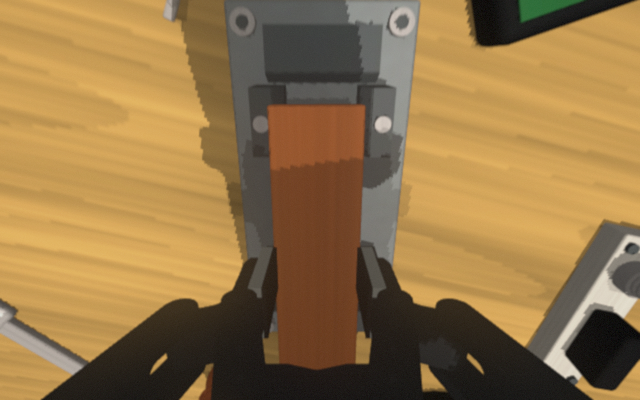

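```bash
python3 bar.py w4 .22 .29
python3 - <<'E'
from h import *
import pickle
for n in('w4','w5'):
    f=pickle.load(open(n+'.pkl','rb'));P=cloud(f);print(n,rot(f)[:,2].round(4))
    q=P.reshape(-1,3);q=q[(q[:,2]>-.02)&(q[:,2]<.0055)]
    print(np.linalg.lstsq(np.c_[q[:,:2]-q[:,:2].mean(0),np.ones(len(q))],q[:,2],rcond=None)[0].round(4))
E
python3 m.py w6; python3 bar.py w6 .05 .12
```

```text
21136 slope [5.000e-04 2.000e-04 2.565e-01]
along -0.0321 0.1015
-0.027 across 0.1013 0.1389 z 0.2564
0.004 across 0.0948 0.1339 z 0.2564
0.035 across 0.0894 0.1271 z 0.2565
0.066 across 0.083 0.1221 z 0.2565
0.097 across 0.0783 0.1165 z 0.2565
w4 [-0.3031 -0.015  -0.9528]
[-0.0013  0.0003  0.0001]
w5 [-0.3724 -0.0928 -0.9234]
[-0.0019  0.      0.    ]
5.7 [0.58216245 0.03604996 0.1024451 ] [ 3.10615303  0.39017566 -0.11517913]
[316. 236.] z 0.0931 [583.6  37. ] [141.3  41.3] 14.3
21225 slope [-0.0764 -0.0184  0.0934]
along -0.0581 0.0743
-0.053 across -0.0166 0.0204 z 0.0989
-0.023 across -0.017 0.0209 z 0.0966
0.008 across -0.016 0.02 z 0.0942
0.039 across -0.0165 0.0211 z 0.0918
0.069 across -0.0166 0.0215 z 0.0894
```

The first slope fit was contaminated by pixels off the bar, and the bar was actually level in the hand. I'll undo the tilt and measure the bar against the blocks in the same picture.

>>> send_rows --deltas '[{"dx": 0, "dy": 0, "dz": -10, "rx": 0.52, "ry": -2.08, "rz": 0}, {"dx": 0, "dy": -1, "dz": -20, "rx": 1.05, "ry": -4.17, "rz": 0}, {"dx": 0, "dy": -1, "dz": -20, "rx": 1.05, "ry": -4.17, "rz": 0}, {"dx": 0, "dy": -1, "dz": -20, "rx": 1.05, "ry": -4.17, "rz": 0}]'

```text
clock: 6.03
tcp_pos: [0.582, 0.0341, 0.083]
orientation: [3.117, 0.39, 0.001]
contact_force: [-0.1, -0.3, -5.9]
grip_width: 0.0371
gripper_force: 63.2
```

```bash
cat > rel.py <<'E'
import sys,pickle
from h import *
f=pickle.load(open(sys.argv[1]+'.pkl','rb')); P=cloud(f)
t=((P[...,2]>.0355)&(P[...,2]<.0398)).astype(np.uint8); t[:, :200]=0;t[:,440:]=0; t[260:]=0
n,L,s,ce=cv2.connectedComponentsWithStats(t)
for i in range(1,n):
    if s[i,4]>150:
        q=P[L==i]; rr=cv2.minAreaRect((q[:,:2]*1000).astype(np.float32)); print('blk',ce[i].round(),s[i,4],np.round(rr[0],1),np.round(rr[1],1),round(rr[2],2),np.round(cv2.boxPoints(rr),1).tolist())
E
python3 m.py w7; python3 bar.py w7 .03 .12; python3 rel.py w7
```

```text
6.0833 [0.58276363 0.03441194 0.08322145] [3.11683157e+00 3.89846485e-01 2.39191890e-03]
[316. 236.] z 0.0767 [588.8  36.1] [133.9  40.1] 14.37
21195 slope [-0.0012 -0.0005  0.0767]
along -0.0569 0.0756
-0.052 across -0.019 0.0184 z 0.0767
-0.021 across -0.0191 0.0188 z 0.0767
0.009 across -0.0181 0.0178 z 0.0767
0.04 across -0.0187 0.0189 z 0.0766
0.071 across -0.0188 0.0192 z 0.0766
blk [317.  66.] 6326 [669.7  56.6] [24.8 60.3] 14.21 [[650.2999877929688, 82.69999694824219], [665.0999755859375, 24.299999237060547], [689.0999755859375, 30.399999618530273], [674.2999877929688, 88.80000305175781]]
blk [255. 139.] 1690 [626.1  79.3] [38.2 14.4] 12.33 [[605.9000244140625, 82.30000305175781], [609.0, 68.19999694824219], [646.2999877929688, 76.30000305175781], [643.2000122070312, 90.4000015258789]]
blk [377. 139.] 1757 [642.1  16. ] [37.9 14.8] 14.53 [[621.9000244140625, 18.399999618530273], [625.5999755859375, 4.099999904632568], [662.2999877929688, 13.600000381469727], [658.5999755859375, 27.899999618530273]]
```

The bar is level, centred across the pocket and about 1.4 mm too far forward. I'll correct that and lower it.

>>> send_rows --deltas '[{"dx": -1.4, "dy": -0.4, "dz": -15, "rx": 0, "ry": 0, "rz": 0}, {"dx": -1.4, "dy": -0.4, "dz": -30, "rx": 0, "ry": 0, "rz": 0}, {"dx": -1.4, "dy": -0.4, "dz": -42, "rx": 0, "ry": 0, "rz": 0}, {"dx": -1.4, "dy": -0.4, "dz": -52, "rx": 0, "ry": 0, "rz": 0}, {"dx": -1.4, "dy": -0.4, "dz": -52, "rx": 0, "ry": 0, "rz": 0}]'

```text
clock: 6.5
tcp_pos: [0.5808, 0.034, 0.0288]
orientation: [3.117, 0.39, -0.001]
contact_force: [0.1, 0.2, -5.6]
grip_width: 0.0372
gripper_force: 76.2
```

```bash
python3 m.py w8; python3 bar.py w8 .015 .05; python3 rel.py w8
```

```text
6.55 [0.5807704  0.03396915 0.02920686] [ 3.11716610e+00  3.89969939e-01 -5.59409798e-04]
[316. 236.] z 0.0245 [588.5  36.4] [132.  40.] 14.31
21539 slope [-0.0006  0.0012  0.0245]
along -0.056 0.0744
-0.051 across -0.0186 0.0188 z 0.0245
-0.021 across -0.0187 0.0188 z 0.0245
0.009 across -0.018 0.0182 z 0.0245
0.039 across -0.0187 0.0192 z 0.0245
0.069 across -0.0188 0.0193 z 0.0245
blk [318.  49.] 13656 [669.7  56.6] [25.  60.3] 14.22 [[650.0999755859375, 82.80000305175781], [665.0, 24.299999237060547], [689.2000122070312, 30.399999618530273], [674.4000244140625, 88.9000015258789]]
blk [232. 155.] 3641 [625.9  78.6] [38.5 15.4] 14.93 [[605.2999877929688, 81.0999984741211], [609.2999877929688, 66.19999694824219], [646.5, 76.19999694824219], [642.5999755859375, 91.0]]
blk [403. 155.] 3650 [641.8  16.2] [38.4 15.2] 14.8 [[621.2999877929688, 18.700000762939453], [625.2000122070312, 4.0], [662.2999877929688, 13.800000190734863], [658.4000244140625, 28.5]]
```

The bar top is at 24.5 mm and square, so I release, back off and check.

>>> send_rows --deltas '[{"dx": 0, "dy": 0, "dz": 0, "rx": 0, "ry": 0, "rz": 0}, {"dx": 0, "dy": 0, "dz": 0, "rx": 0, "ry": 0, "rz": 0}, {"dx": 0, "dy": 0, "dz": 0, "rx": 0, "ry": 0, "rz": 0}, {"dx": 0, "dy": 0, "dz": 0, "rx": 0, "ry": 0, "rz": 0}]' --jaw 60

```text
clock: 6.88
tcp_pos: [0.5812, 0.0339, 0.0302]
orientation: [3.117, 0.39, 0.003]
contact_force: [0.2, -0.4, 0.0]
grip_width: 0.0603
gripper_force: 0.0
```

>>> send_rows --deltas '[{"dx": 0, "dy": 0, "dz": 20, "rx": 0, "ry": 0, "rz": 0}, {"dx": 0, "dy": 0, "dz": 50, "rx": 0, "ry": 0, "rz": 0}, {"dx": 0, "dy": 0, "dz": 90, "rx": 0, "ry": 0, "rz": 0}, {"dx": 0, "dy": 0, "dz": 130, "rx": 0, "ry": 0, "rz": 0}, {"dx": 0, "dy": 0, "dz": 170, "rx": 0, "ry": 0, "rz": 0}]'

```text
clock: 7.3
tcp_pos: [0.5801, 0.0338, 0.2015]
orientation: [-3.117, -0.39, -0.0]
contact_force: [1.4, -0.3, 0.3]
grip_width: 0.0599
gripper_force: 0.0
```

>>> send_rows --deltas '[{"dx": 0, "dy": 0, "dz": 20, "rx": 0, "ry": 0, "rz": 0}, {"dx": 0, "dy": 0, "dz": 20, "rx": 0, "ry": 0, "rz": 0}, {"dx": 0, "dy": 0, "dz": 20, "rx": 0, "ry": 0, "rz": 0}]'

```text
clock: 7.55
tcp_pos: [0.5813, 0.0338, 0.2212]
orientation: [3.117, 0.389, 0.006]
contact_force: [-1.1, 0.4, 0.2]
grip_width: 0.0601
gripper_force: 0.0
```

```bash
python3 m.py w9; python3 bar.py w9 .015 .05; python3 rel.py w9
```

```text
7.6 [0.58022334 0.03358956 0.21949529] [3.11687527e+00 3.89429468e-01 6.60827583e-04]
[ 22. 363.] z 0.0119 [239.3 345. ] [44.7 94.9] 38.41
[628. 360.] z 0.0557 [ 467.  -354.7] [ 48.6 114.2] 88.79
[253. 335.] z 0.0469 [388.8  59.5] [30.7 86.2] 84.18
[ 43. 181.] z 0.0119 [494.1 314.8] [ 47.5 152.6] 88.96
[316. 170.] z 0.024 [579.6  34.2] [149.3  40.2] 14.52
5288 slope [-0.042   0.0917  0.025 ]
along -0.1923 0.072
-0.187 across 0.0612 0.0644 z 0.0471
blk [430.  27.] 355 [733.1 -27.4] [43.6 17.4] 25.41 [[709.7000122070312, -28.799999237060547], [717.2000122070312, -44.599998474121094], [756.5999755859375, -25.899999618530273], [749.0999755859375, -10.100000381469727]]
blk [316.  78.] 1906 [669.3  56.6] [24.6 60. ] 14.19 [[650.0, 82.5999984741211], [664.7000122070312, 24.5], [688.5999755859375, 30.5], [673.9000244140625, 88.69999694824219]]
blk [282. 119.] 593 [626.3  78.8] [37.4 14.8] 14.11 [[606.4000244140625, 81.4000015258789], [610.0, 67.0], [646.2000122070312, 76.0999984741211], [642.5999755859375, 90.5]]
blk [351. 119.] 613 [642.1  16.4] [37.4 14.8] 14.83 [[622.2000122070312, 18.799
[... 190 characters left out ...]
5156, 53.400001525878906], [501.0, 38.70000076293945], [538.2999877929688, 48.70000076293945], [534.2999877929688, 63.400001525878906]]
blk [348. 231.] 443 [533.3 -11.5] [39.1 14.2] 15.16 [[512.5, -9.800000190734863], [516.2999877929688, -23.5], [554.0, -13.300000190734863], [550.2999877929688, 0.5]]Traceback (most recent call last):
  File "bar.py", line 14, in <module>
    k=abs(a-A)<.003; print(A.round(3),'across',t[k].min().round(4),t[k].max().round(4),'z',np.median(b[k,2]).round(4))
                                               ~~~~~~~~^^
    return umr_minimum(a, axis, None, out, keepdims, initial, where)
ValueError: zero-size array to reduction operation minimum which has no identity
```

The bar is seated at (579.6, 34.2) with its top at 24.0 mm. On to the guide.

>>> send_rows --deltas '[{"dx": -10, "dy": -39, "dz": 0, "rx": 0, "ry": 0, "rz": -3}, {"dx": -20, "dy": -78, "dz": 0, "rx": 0, "ry": 0, "rz": -6}, {"dx": -30, "dy": -117, "dz": 0, "rx": 0, "ry": 0, "rz": -9}, {"dx": -39, "dy": -156, "dz": -10, "rx": 0, "ry": 0, "rz": -12.2}, {"dx": -48, "dy": -195, "dz": -20, "rx": 0, "ry": 0, "rz": -12.2}]'

```text
clock: 8.02
tcp_pos: [0.531, -0.1628, 0.1979]
orientation: [-3.141, -0.052, 0.003]
contact_force: [0.7, 0.4, 0.2]
grip_width: 0.0601
gripper_force: 0.0
```

>>> send_rows --deltas '[{"dx": -8.5, "dy": -30, "dz": -20, "rx": 0, "ry": 0, "rz": 0}, {"dx": -8.5, "dy": -40, "dz": -55, "rx": 0, "ry": 0, "rz": 0}, {"dx": -8.5, "dy": -40, "dz": -80, "rx": 0, "ry": 0, "rz": 0}, {"dx": -8.5, "dy": -40, "dz": -80, "rx": 0, "ry": 0, "rz": 0}, {"dx": -8.5, "dy": -40, "dz": -80, "rx": 0, "ry": 0, "rz": 0}]'

```text
clock: 8.43
tcp_pos: [0.5221, -0.2003, 0.1172]
orientation: [-3.139, -0.057, 0.008]
contact_force: [0.2, -0.0, 1.7]
grip_width: 0.0602
gripper_force: 0.0
```

```bash
cat > gd.py <<'E'
import sys,pickle
from h import *
f=r.grab_frame('wrist'); pickle.dump(f,open(sys.argv[1]+'.pkl','wb')); cv2.imwrite(f'pics/{sys.argv[1]}.png',f['frame'])
o=r.get_obs();print(o['clock'],o['tcp_pos'],o['orientation'])
P=cloud(f)
dz=float(sys.argv[2]) # guide underside height
for nm,lo,hi in(('top',.017,.023),('lug',.045,.056),('head',.062,.074)):
    t=((P[...,2]>lo+dz)&(P[...,2]<hi+dz)).astype(np.uint8); t=cv2.morphologyEx(t,cv2.MORPH_OPEN,np.ones((3,3)))
    n,L,s,ce=cv2.connectedComponentsWithStats(t)
    for i in range(1,n):
        if s[i,4]>250:
            q=P[L==i]; rr=cv2.minAreaRect((q[:,:2]*1000).astype(np.float32)); print(nm,ce[i].round(),s[i,4],np.median(q[:,2]).round(4),np.round(rr[0],1),np.round(rr[1],1),round(rr[2],2))
E
python3 gd.py w10 0
```

```text
8.4833 [ 0.52373976 -0.20034431  0.11903011] [-3.14006754e+00 -5.80248061e-02  2.61775642e-03]
top [318. 172.] 6327 0.02 [ 536.1 -200.7] [149.5  40.1] 2.09
top [539. 116.] 255 0.0197 [ 589.6 -348.4] [10.  33.6] 83.76
top [ 12. 132.] 375 0.0199 [568.2  10.4] [39.7  3.2] 14.29
top [ 63. 177.] 314 0.0201 [535.4 -18.4] [37.9  2.9] 13.64
top [265. 342.] 540 0.019 [ 393.8 -160.6] [51.4 14.7] 46.84
lug [556. 203.] 2949 0.0507 [ 528.  -347.5] [ 16.1 159.6] 86.53
lug [319. 214.] 2266 0.0518 [ 524.5 -201.1] [50.  19.9] 2.52
head [590. 194.] 3553 0.0632 [ 544.5 -360.7] [125.2  25.2] 6.86
head [319. 129.] 2030 0.0679 [ 581.4 -199.2] [27.1 27.2] 35.63
head [556. 317.] 927 0.0628 [ 460.4 -361.7] [16.3 49.2] 88.92
```

>>> send_rows --deltas '[{"dx": 1, "dy": -0.5, "dz": -30, "rx": 0, "ry": 0, "rz": 0}, {"dx": 1, "dy": -0.5, "dz": -60, "rx": 0, "ry": 0, "rz": 0}, {"dx": 1, "dy": -0.5, "dz": -75, "rx": 0, "ry": 0, "rz": 0}, {"dx": 1, "dy": -0.5, "dz": -75, "rx": 0, "ry": 0, "rz": 0}]'

```text
clock: 8.82
tcp_pos: [0.5241, -0.2004, 0.0429]
orientation: [-3.14, -0.059, 0.005]
contact_force: [-0.8, -0.1, -0.3]
grip_width: 0.0598
gripper_force: 0.0
```

>>> send_rows --deltas '[{"dx": 0, "dy": 0, "dz": 0, "rx": 0, "ry": 0, "rz": 0}, {"dx": 0, "dy": 0, "dz": 0, "rx": 0, "ry": 0, "rz": 0}, {"dx": 0, "dy": 0, "dz": 0, "rx": 0, "ry": 0, "rz": 0}, {"dx": 0, "dy": 0, "dz": 0, "rx": 0, "ry": 0, "rz": 0}, {"dx": 0, "dy": 0, "dz": 0, "rx": 0, "ry": 0, "rz": 0}]' --jaw 10 --newtons 80

```text
clock: 9.23
tcp_pos: [0.5264, -0.2017, 0.0465]
orientation: [3.14, 0.057, 0.005]
contact_force: [-0.5, 1.8, 6.7]
grip_width: 0.0181
gripper_force: 78.6
```

>>> send_rows --deltas '[{"dx": 0, "dy": 0, "dz": 0, "rx": 0, "ry": 0, "rz": 0}, {"dx": 0, "dy": 0, "dz": 10, "rx": 0, "ry": 0, "rz": 0}, {"dx": 0, "dy": 0, "dz": 30, "rx": 0, "ry": 0, "rz": 0}, {"dx": 0, "dy": 0, "dz": 60, "rx": 0, "ry": 0, "rz": 0}, {"dx": 0, "dy": 0, "dz": 90, "rx": 0, "ry": 0, "rz": 0}]'

```text
clock: 9.65
tcp_pos: [0.5234, -0.2015, 0.1352]
orientation: [-3.14, -0.056, 0.005]
contact_force: [1.4, -0.4, -4.7]
grip_width: 0.0181
gripper_force: 79.3
```

```bash
python3 gd.py w11 .09
```

```text
9.7 [ 0.52737426 -0.20253346  0.14179971] [3.13838039 0.0558742  0.01048273]
top [314. 106.] 3760 0.1082 [ 591.3 -198.4] [32.3 39.6] 1.98
top [315. 213.] 2492 0.1086 [ 541.8 -200.2] [41.6 39.8] 2.13
top [316. 340.] 1017 0.1094 [ 466.6 -203. ] [17.7 34.8] 2.21
lug [316. 276.] 5102 0.1406 [ 522.1 -201.2] [45.5 46.8] 49.36
head [317. 162.] 4892 0.1561 [ 578.9 -199.2] [27.1 27.4] 0.92
head [285. 295.] 707 0.1604 [ 523.6 -185.3] [23.8 13.8] 1.74
head [348. 295.] 698 0.1605 [ 524.5 -216.8] [24.1 13.6] 1.97
```

>>> send_rows --deltas '[{"dx": 7, "dy": 37, "dz": 10, "rx": 0, "ry": 0, "rz": 3}, {"dx": 14, "dy": 74, "dz": 15, "rx": 0, "ry": 0, "rz": 6}, {"dx": 21, "dy": 111, "dz": 15, "rx": 0, "ry": 0, "rz": 9}, {"dx": 28, "dy": 148, "dz": 15, "rx": 0, "ry": 0, "rz": 12.2}, {"dx": 35, "dy": 185, "dz": 15, "rx": 0, "ry": 0, "rz": 12.2}]'

```text
clock: 10.12
tcp_pos: [0.5594, -0.0154, 0.15]
orientation: [3.116, 0.393, -0.0]
contact_force: [0.9, -0.6, -5.0]
grip_width: 0.0181
gripper_force: 79.5
```

>>> send_rows --deltas '[{"dx": 8.5, "dy": 32, "dz": 0, "rx": 0, "ry": 0, "rz": 0}, {"dx": 8.5, "dy": 47.5, "dz": -10, "rx": 0, "ry": 0, "rz": 0}, {"dx": 8.5, "dy": 47.5, "dz": -35, "rx": 0, "ry": 0, "rz": 0}, {"dx": 8.5, "dy": 47.5, "dz": -35, "rx": 0, "ry": 0, "rz": 0}, {"dx": 8.5, "dy": 47.5, "dz": -35, "rx": 0, "ry": 0, "rz": 0}]'

```text
clock: 10.53
tcp_pos: [0.5667, 0.0301, 0.1136]
orientation: [3.117, 0.39, -0.006]
contact_force: [1.5, 0.4, -4.7]
grip_width: 0.0179
gripper_force: 79.5
```

```bash
python3 gd.py w12 .068; python3 rel.py w12
```

```text
10.5833 [0.56789232 0.02978364 0.11458964] [ 3.11670593e+00  3.88210551e-01 -2.22484689e-03]
top [315. 105.] 4096 0.0864 [631.9  47.3] [34.1 39.7] 14.33
top [315. 212.] 2552 0.0868 [585.8  35.5] [45.6 40. ] 14.26
top [317. 340.] 909 0.0877 [511.   16.3] [16.8 34.7] 13.71
lug [316. 276.] 5075 0.1189 [565.9  33.3] [41.9 50.8] 81.51
head [317. 162.] 4897 0.1344 [620.6  44.1] [26.9 27.2] 15.2
head [285. 294.] 704 0.1386 [563.4  45.9] [23.6 13.8] 14.23
head [347. 295.] 689 0.1388 [571.1  16.1] [23.4 12.3] 14.49
blk [317.  40.] 4906 [669.4  56.4] [25.  60.2] 14.12 [[649.9000244140625, 82.5], [664.5999755859375, 24.200000762939453], [688.9000244140625, 30.299999237060547], [674.2000122070312, 88.5999984741211]]
blk [262. 106.] 1355 [625.9  79.4] [38.7 14.6] 11.41 [[605.5, 82.69999694824219], [608.4000244140625, 68.4000015258789], [646.2999877929688, 76.0], [643.4000244140625, 90.4000015258789]]
blk [370. 106.] 1401 [641.9  15.9] [38.4 14.3] 15.42 [[621.5, 17.700000762939453], [625.4000244140625, 3.9000000953674316], [662.2999877929688, 14.100000381469727], [658.5, 27.899999618530273]]
blk [268. 251.] 230 [531.2  55.6] [10.6 12.7] 12.98 [[524.5999755859375, 60.599998474121094], [527.4000244140625, 48.20000076293945], [537.7999877929688, 50.599998474121094], [534.9000244140625, 63.0]]
blk [364. 252.] 237 [547.6  -8.1] [10.3 13.5] 15.58 [[540.7999877929688, -3.0], [544.5, -16.0], [554.4000244140625, -13.300000190734863], [550.7000122070312, -0.20000000298023224]]
```

>>> send_rows --deltas '[{"dx": 3, "dy": 0.8, "dz": -8, "rx": 0.15, "ry": -0.6, "rz": 0}, {"dx": 3, "dy": 0.8, "dz": -20, "rx": 0.15, "ry": -0.6, "rz": 0}, {"dx": 3, "dy": 0.8, "dz": -32, "rx": 0.15, "ry": -0.6, "rz": 0}, {"dx": 3, "dy": 0.8, "dz": -41, "rx": 0.15, "ry": -0.6, "rz": 0}, {"dx": 3, "dy": 0.8, "dz": -42, "rx": 0.15, "ry": -0.6, "rz": 0}]'

```text
clock: 11.0
tcp_pos: [0.5705, 0.0309, 0.0707]
orientation: [-3.117, -0.389, -0.013]
contact_force: [0.1, 0.1, -4.5]
grip_width: 0.0178
gripper_force: 79.7
```

```bash
python3 gd.py w13 .024
```

```text
11.05 [0.5706439  0.03108345 0.0711979 ] [-3.1163586  -0.38902509 -0.0130989 ]
top [316. 105.] 3982 0.0442 [636.1  48.1] [34.2 40.2] 14.21
top [315. 213.] 2531 0.0442 [588.6  36. ] [42.5 40.1] 14.25
top [317. 341.] 799 0.0442 [513.7  17.4] [15.3 34.9] 18.74
lug [317. 275.] 5077 0.076 [570.8  28.2] [51.4 41.8] 37.52
head [317. 162.] 4928 0.0921 [624.1  44.8] [26.9 27.3] 15.09
head [285. 293.] 744 0.0944 [568.8  42.1] [22.8 13.9] 45.71
head [348. 293.] 718 0.0944 [574.4  16.1] [23.1 13.5] 14.21
```

The guide is seated level 0.2 mm above the bar, with the head at (624.1, 44.8) against a target of (623.2, 45.1). I release it and go over to the mallet.

>>> send_rows --deltas '[{"dx": 0, "dy": 0, "dz": 0, "rx": 0, "ry": 0, "rz": 0}, {"dx": 0, "dy": 0, "dz": 0, "rx": 0, "ry": 0, "rz": 0}, {"dx": 0, "dy": 0, "dz": 0, "rx": 0, "ry": 0, "rz": 0}, {"dx": 0, "dy": 0, "dz": 0, "rx": 0, "ry": 0, "rz": 0}]' --jaw 50

```text
clock: 11.38
tcp_pos: [0.5721, 0.0317, 0.0732]
orientation: [-3.116, -0.39, -0.019]
contact_force: [-0.5, -0.5, -0.5]
grip_width: 0.0499
gripper_force: 0.0
```

>>> send_rows --deltas '[{"dx": 0, "dy": 0, "dz": 20, "rx": 0, "ry": 0, "rz": 0}, {"dx": 0, "dy": 0, "dz": 50, "rx": 0, "ry": 0, "rz": 0}, {"dx": 0, "dy": 0, "dz": 90, "rx": -0.15, "ry": 0.6, "rz": 0}, {"dx": 0, "dy": 0, "dz": 130, "rx": -0.15, "ry": 0.6, "rz": 0}, {"dx": 0, "dy": 0, "dz": 150, "rx": -0.15, "ry": 0.6, "rz": 0}]'

```text
clock: 11.8
tcp_pos: [0.5735, 0.0323, 0.2279]
orientation: [3.117, 0.39, 0.011]
contact_force: [0.7, 1.0, 0.7]
grip_width: 0.05
gripper_force: 0.0
```

>>> send_rows --deltas '[{"dx": 0, "dy": 0, "dz": 0, "rx": 0, "ry": 0, "rz": 0}, {"dx": 0, "dy": 0, "dz": 0, "rx": 0, "ry": 0, "rz": 0}]'

```text
clock: 11.97
tcp_pos: [0.5723, 0.0317, 0.2242]
orientation: [3.117, 0.389, 0.006]
contact_force: [-1.0, -1.0, -0.7]
grip_width: 0.0501
gripper_force: 0.0
```

```bash
python3 gd.py w14 .024
```

```text
12.0167 [0.57126732 0.03146647 0.22256043] [3.11684787e+00 3.89670669e-01 9.14000072e-04]
top [316. 163.] 3822 0.044 [580.   34.4] [149.6  40.1] 14.25
top [614. 346.] 452 0.0442 [ 460.4 -350. ] [  5.  114.3] 88.29
lug [316. 189.] 1232 0.0758 [568.7  31.7] [50.3 19.9] 14.71
head [316. 126.] 968 0.0919 [624.   45.5] [26.4 27. ] 14.15
```

>>> send_rows --deltas '[{"dx": -4, "dy": -39, "dz": 0, "rx": 0, "ry": 0, "rz": -3.2}, {"dx": -8, "dy": -78, "dz": 0, "rx": 0, "ry": 0, "rz": -6.4}, {"dx": -12, "dy": -117, "dz": 0, "rx": 0, "ry": 0, "rz": -9.6}, {"dx": -16, "dy": -156, "dz": 0, "rx": 0, "ry": 0, "rz": -12.8}, {"dx": -20, "dy": -195, "dz": 0, "rx": 0, "ry": 0, "rz": -15.6}]'

```text
clock: 12.43
tcp_pos: [0.5498, -0.1651, 0.2205]
orientation: [-3.141, 0.041, 0.005]
contact_force: [1.5, -0.4, -0.2]
grip_width: 0.0502
gripper_force: 0.0
```

>>> send_rows --deltas '[{"dx": -4, "dy": -39, "dz": 0, "rx": 0, "ry": 0, "rz": 0}, {"dx": -8, "dy": -78, "dz": 0, "rx": 0, "ry": 0, "rz": 0}, {"dx": -12, "dy": -117, "dz": 0, "rx": 0, "ry": 0, "rz": 0}, {"dx": -15, "dy": -156, "dz": 0, "rx": 0, "ry": 0, "rz": 0}, {"dx": -15, "dy": -195, "dz": 0, "rx": 0, "ry": 0, "rz": 0}]'

```text
clock: 12.85
tcp_pos: [0.5344, -0.3601, 0.2203]
orientation: [-3.14, 0.038, 0.006]
contact_force: [2.0, -0.1, -0.1]
grip_width: 0.0496
gripper_force: 0.0
```

>>> send_rows --deltas '[{"dx": 0, "dy": 0, "dz": 0, "rx": 0, "ry": 0, "rz": 0}, {"dx": 0, "dy": 0, "dz": 0, "rx": 0, "ry": 0, "rz": 0}]'

```text
clock: 13.02
tcp_pos: [0.5342, -0.3612, 0.2199]
orientation: [-3.141, 0.045, 0.006]
contact_force: [0.4, 0.1, 0.0]
grip_width: 0.05
gripper_force: 0.0
```

```bash
cat > mal.py <<'E'
import sys,pickle
from h import *
f=r.grab_frame('wrist'); pickle.dump(f,open(sys.argv[1]+'.pkl','wb')); cv2.imwrite(f'pics/{sys.argv[1]}.png',f['frame'])
dz=float(sys.argv[2])
o=r.get_obs();print(o['clock'],o['tcp_pos'],o['orientation'])
P=cloud(f).reshape(-1,3); c=o['tcp_pos'][:2]
P=P[(abs(P[:,0]-c[0])<.2)&(abs(P[:,1]-c[1])<.06)]
q=P[(P[:,2]>.083+dz)&(P[:,2]<.098+dz)&(P[:,0]>c[0]+.02)]; h=cv2.minAreaRect((q[:,:2]*1000).astype(np.float32)); print('face',len(q),np.median(q[:,2]).round(4),np.round(h[0],1),np.round(h[1],1))
q=P[(P[:,2]>.0605+dz)&(P[:,2]<.066+dz)]; pts=[]
for x in np.arange(c[0]-.14,c[0]+.04,.02):
    s=q[abs(q[:,0]-x)<.004]
    if len(s)>20: pts.append((x,(s[:,1].min()+s[:,1].max())/2)); print(x.round(3),s[:,1].min().round(4),s[:,1].max().round(4),np.median(s[:,2]).round(4))
E
python3 mal.py w15 0
```

```text
13.0667 [ 0.53529141 -0.35849778  0.22023517] [-3.13949559  0.03956739  0.00468535]
face 2248 0.0899 [ 588.  -364.7] [40.9 40.7]
0.395 -0.3706 -0.3499 0.0624
0.415 -0.3709 -0.3503 0.0624
0.435 -0.3713 -0.3511 0.0625
0.455 -0.3716 -0.3509 0.0625
0.475 -0.3729 -0.3517 0.0625
0.495 -0.3733 -0.3524 0.0625
0.515 -0.3736 -0.353 0.0626
0.535 -0.3739 -0.3528 0.0626
0.555 -0.3742 -0.3536 0.0626
```

The guide is seated with its head at (624.0, 45.5) and its top at 44.0 mm. The mallet head is at (588.0, −364.7), yaw −1.3°, with the handle top at 62.5 mm. Now I'll grasp the handle 52 mm behind the head.

>>> send_rows --deltas '[{"dx": 1, "dy": -3.2, "dz": -35, "rx": 0, "ry": 0, "rz": 0}, {"dx": 1, "dy": -3.2, "dz": -70, "rx": 0, "ry": 0, "rz": 0}, {"dx": 1, "dy": -3.2, "dz": -105, "rx": 0, "ry": 0, "rz": 0}, {"dx": 1, "dy": -3.2, "dz": -135, "rx": 0, "ry": 0, "rz": 0}, {"dx": 1, "dy": -3.2, "dz": -160, "rx": 0, "ry": 0, "rz": 0}]'

```text
clock: 13.48
tcp_pos: [0.5367, -0.3581, 0.0592]
orientation: [-3.138, 0.032, 0.005]
contact_force: [0.1, 0.1, -0.0]
grip_width: 0.0499
gripper_force: 0.0
```

>>> send_rows --deltas '[{"dx": 0, "dy": 0, "dz": -8, "rx": 0, "ry": 0, "rz": 0}, {"dx": 0, "dy": 0, "dz": -8, "rx": 0, "ry": 0, "rz": 0}, {"dx": 0, "dy": 0, "dz": -8, "rx": 0, "ry": 0, "rz": 0}]'

```text
clock: 13.73
tcp_pos: [0.5381, -0.3605, 0.0548]
orientation: [-3.141, 0.034, -0.0]
contact_force: [0.5, 0.1, 0.8]
grip_width: 0.0499
gripper_force: 0.0
```

>>> send_rows --deltas '[{"dx": 0, "dy": 0, "dz": 0, "rx": 0, "ry": 0, "rz": 0}, {"dx": 0, "dy": 0, "dz": 0, "rx": 0, "ry": 0, "rz": 0}, {"dx": 0, "dy": 0, "dz": 0, "rx": 0, "ry": 0, "rz": 0}, {"dx": 0, "dy": 0, "dz": 0, "rx": 0, "ry": 0, "rz": 0}, {"dx": 0, "dy": 0, "dz": 0, "rx": 0, "ry": 0, "rz": 0}]' --jaw 12 --newtons 110

```text
clock: 14.15
tcp_pos: [0.5387, -0.3626, 0.0568]
orientation: [3.139, -0.038, 0.005]
contact_force: [0.5, 0.1, 6.4]
grip_width: 0.0212
gripper_force: 107.7
```

>>> send_rows --deltas '[{"dx": 0, "dy": 0, "dz": 0, "rx": 0, "ry": 0, "rz": 0}, {"dx": 0, "dy": 0, "dz": 10, "rx": 0, "ry": 0, "rz": 0}, {"dx": 0, "dy": 0, "dz": 30, "rx": 0, "ry": 0, "rz": 0}, {"dx": 0, "dy": 0, "dz": 60, "rx": 0, "ry": 0, "rz": 0}, {"dx": 0, "dy": 0, "dz": 90, "rx": 0, "ry": 0, "rz": 0}]'

```text
clock: 14.57
tcp_pos: [0.5363, -0.3611, 0.1452]
orientation: [-3.14, 0.037, 0.004]
contact_force: [0.3, -1.2, -2.8]
grip_width: 0.0211
gripper_force: 108.6
```

>>> send_rows --deltas '[{"dx": 0, "dy": 0, "dz": 30, "rx": 0, "ry": 0, "rz": 0}, {"dx": 0, "dy": 0, "dz": 50, "rx": 0, "ry": 0, "rz": 0}, {"dx": 0, "dy": 0, "dz": 50, "rx": 0, "ry": 0, "rz": 0}, {"dx": 0, "dy": 0, "dz": 50, "rx": 0, "ry": 0, "rz": 0}]'

```text
clock: 14.9
tcp_pos: [0.5376, -0.3619, 0.1959]
orientation: [3.14, -0.037, 0.003]
contact_force: [-0.7, -0.6, -3.6]
grip_width: 0.0218
gripper_force: 108.7
```

```bash
python3 mal.py w16 .14
```

```text
14.95 [ 0.53665595 -0.36129496  0.19400407] [-3.14116305e+00  3.69179476e-02  1.53075902e-03]
face 13134 0.2291 [ 587.  -362.2] [41.  40.9]
0.497 -0.3707 -0.3502 0.202
0.517 -0.3708 -0.3505 0.2019
0.537 -0.3722 -0.3506 0.2019
0.557 -0.3718 -0.3519 0.202
```

The mallet is held level, with its top face at 229 mm and lower face at about 149 mm. Carry it over to the punch.

>>> send_rows --deltas '[{"dx": 4, "dy": 39, "dz": 0, "rx": 0, "ry": 0, "rz": 0}, {"dx": 8, "dy": 78, "dz": 0, "rx": 0, "ry": 0, "rz": 0}, {"dx": 12, "dy": 117, "dz": 0, "rx": 0, "ry": 0, "rz": 0}, {"dx": 16, "dy": 156, "dz": 0, "rx": 0, "ry": 0, "rz": 0}, {"dx": 20, "dy": 195, "dz": 0, "rx": 0, "ry": 0, "rz": 0}]'

```text
clock: 15.37
tcp_pos: [0.5557, -0.1646, 0.1922]
orientation: [-3.141, 0.037, 0.006]
contact_force: [-0.0, -0.4, -3.4]
grip_width: 0.0216
gripper_force: 108.9
```

>>> send_rows --deltas '[{"dx": 4, "dy": 39, "dz": 0, "rx": 0, "ry": 0, "rz": 0}, {"dx": 8, "dy": 78, "dz": 0, "rx": 0, "ry": 0, "rz": 0}, {"dx": 12, "dy": 117, "dz": 0, "rx": 0, "ry": 0, "rz": 0}, {"dx": 16, "dy": 156, "dz": 0, "rx": 0, "ry": 0, "rz": 0}, {"dx": 17, "dy": 190, "dz": 0, "rx": 0, "ry": 0, "rz": 0}]'

```text
clock: 15.78
tcp_pos: [0.5731, 0.0263, 0.1924]
orientation: [-3.141, 0.034, 0.006]
contact_force: [1.1, 0.6, -3.9]
grip_width: 0.0213
gripper_force: 108.9
```

>>> send_rows --deltas '[{"dx": 0, "dy": 22.5, "dz": -10, "rx": 0, "ry": 0, "rz": 0}, {"dx": 0, "dy": 22.5, "dz": -20, "rx": 0, "ry": 0, "rz": 0}, {"dx": 0, "dy": 22.5, "dz": -20, "rx": 0, "ry": 0, "rz": 0}, {"dx": 0, "dy": 22.5, "dz": -20, "rx": 0, "ry": 0, "rz": 0}]'

```text
clock: 16.12
tcp_pos: [0.5727, 0.0447, 0.1722]
orientation: [3.14, -0.037, -0.008]
contact_force: [1.2, 0.1, -3.3]
grip_width: 0.0215
gripper_force: 108.9
```

```bash
python3 mal.py w17 .12
```

```text
16.1667 [0.57353433 0.04412739 0.1730886 ] [ 3.14001092 -0.0396064  -0.00466184]
face 13022 0.2051 [622.3  44.4] [40.9 41. ]
0.574 0.0343 0.056 0.1831
```

View pics/w17.png

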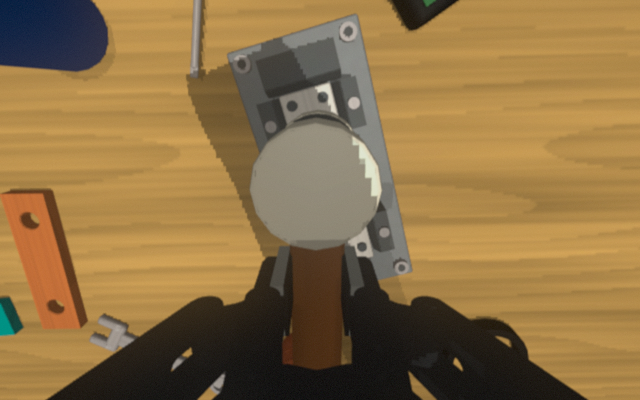

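The mallet head at (316,185) covers the punch, about 2 mm off its axis, with the face 33 mm above the punch. Now I'll shift those 2 mm and strike.

>>> send_rows --deltas '[{"dx": 1.6, "dy": 1, "dz": -8, "rx": 0, "ry": 0, "rz": 0}, {"dx": 1.6, "dy": 1, "dz": -26, "rx": 0, "ry": 0, "rz": 0}, {"dx": 1.6, "dy": 1, "dz": -46, "rx": 0, "ry": 0, "rz": 0}, {"dx": 1.6, "dy": 1, "dz": -56, "rx": 0, "ry": 0, "rz": 0}, {"dx": 1.6, "dy": 1, "dz": -57, "rx": 0, "ry": 0, "rz": 0}]'

```text
clock: 16.58
tcp_pos: [0.577, 0.0453, 0.1177]
orientation: [3.14, -0.04, 0.002]
contact_force: [-3.2, -1.9, 10.5]
grip_width: 0.0214
gripper_force: 111.4
```

```bash
python3 mal.py w18 .062
```

```text
16.6333 [0.57701304 0.04526975 0.11800614] [ 3.14015032e+00 -4.03966823e-02  1.89435017e-03]
face 13349 0.1521 [625.9  44.5] [41.  40.9]
0.537 0.0371 0.0569 0.1235
0.557 0.036 0.0565 0.1238
0.577 0.0349 0.0565 0.124
```

The face is at 72 mm and the force is about 14 N, so the punch is on its stop. I'll make a second, slightly faster strike for safety, since the speed wasn't directly observed, then rise clear.

>>> send_rows --deltas '[{"dx": -1.5, "dy": 0, "dz": 25, "rx": 0, "ry": 0, "rz": 0}, {"dx": -1.5, "dy": 0, "dz": 50, "rx": 0, "ry": 0, "rz": 0}, {"dx": -1.5, "dy": 0, "dz": 50, "rx": 0, "ry": 0, "rz": 0}]'

```text
clock: 16.88
tcp_pos: [0.5774, 0.0466, 0.1718]
orientation: [-3.141, 0.039, -0.011]
contact_force: [1.5, 0.5, -2.0]
grip_width: 0.0217
gripper_force: 109.9
```

>>> send_rows --deltas '[{"dx": 0, "dy": 0, "dz": -12, "rx": 0, "ry": 0, "rz": 0}, {"dx": 0, "dy": 0, "dz": -36, "rx": 0, "ry": 0, "rz": 0}, {"dx": 0, "dy": 0, "dz": -49, "rx": 0, "ry": 0, "rz": 0}, {"dx": 0, "dy": 0, "dz": -50, "rx": 0, "ry": 0, "rz": 0}, {"dx": 0, "dy": 0, "dz": -50, "rx": 0, "ry": 0, "rz": 0}]'

```text
clock: 17.3
tcp_pos: [0.5736, 0.0462, 0.1156]
orientation: [3.141, -0.038, -0.004]
contact_force: [-2.0, -0.1, 4.0]
grip_width: 0.0212
gripper_force: 113.3
```

>>> send_rows --deltas '[{"dx": 0, "dy": 0, "dz": 15, "rx": 0, "ry": 0, "rz": 0}, {"dx": 0, "dy": 0, "dz": 40, "rx": 0, "ry": 0, "rz": 0}, {"dx": 0, "dy": 0, "dz": 75, "rx": 0, "ry": 0, "rz": 0}, {"dx": 0, "dy": 0, "dz": 75, "rx": 0, "ry": 0, "rz": 0}]'

```text
clock: 17.63
tcp_pos: [0.577, 0.047, 0.1958]
orientation: [-3.141, 0.038, -0.01]
contact_force: [1.7, 1.1, -2.0]
grip_width: 0.0211
gripper_force: 112.5
```

>>> send_rows --deltas '[{"dx": -4, "dy": -39, "dz": 0, "rx": 0, "ry": 0, "rz": 0}, {"dx": -8, "dy": -78, "dz": 0, "rx": 0, "ry": 0, "rz": 0}, {"dx": -12, "dy": -117, "dz": 0, "rx": 0, "ry": 0, "rz": 0}, {"dx": -16, "dy": -156, "dz": 0, "rx": 0, "ry": 0, "rz": 0}, {"dx": -20, "dy": -195, "dz": 0, "rx": 0, "ry": 0, "rz": 0}]'

```text
clock: 18.05
tcp_pos: [0.5525, -0.1502, 0.1895]
orientation: [-3.141, 0.038, 0.006]
contact_force: [1.5, 0.9, -3.2]
grip_width: 0.0217
gripper_force: 112.2
```

>>> send_rows --deltas '[{"dx": -4, "dy": -39, "dz": 0, "rx": 0, "ry": 0, "rz": 0}, {"dx": -8, "dy": -78, "dz": 0, "rx": 0, "ry": 0, "rz": 0}, {"dx": -12, "dy": -117, "dz": 0, "rx": 0, "ry": 0, "rz": 0}, {"dx": -16, "dy": -156, "dz": 0, "rx": 0, "ry": 0, "rz": 0}, {"dx": -17, "dy": -195, "dz": 0, "rx": 0, "ry": 0, "rz": 0}]'

```text
clock: 18.47
tcp_pos: [0.5349, -0.3452, 0.1891]
orientation: [-3.14, 0.039, 0.007]
contact_force: [0.5, 0.0, -3.9]
grip_width: 0.0215
gripper_force: 112.2
```

>>> send_rows --deltas '[{"dx": 0, "dy": -18, "dz": 0, "rx": 0, "ry": 0, "rz": 0}, {"dx": 0, "dy": -18, "dz": 0, "rx": 0, "ry": 0, "rz": 0}, {"dx": 0, "dy": -18, "dz": 0, "rx": 0, "ry": 0, "rz": 0}, {"dx": 0, "dy": -18, "dz": 0, "rx": 0, "ry": 0, "rz": 0}]'

```text
clock: 18.8
tcp_pos: [0.5367, -0.3598, 0.1899]
orientation: [-3.139, 0.036, 0.005]
contact_force: [0.2, 0.1, -4.1]
grip_width: 0.0219
gripper_force: 112.2
```

```bash
python3 mal.py w19 .137
```

```text
18.85 [ 0.53724506 -0.35922181  0.19049546] [-3.13938662  0.03409262  0.00345861]
face 13777 0.2266 [ 584.4 -360.7] [41.  41.4]
0.537 -0.3702 -0.3485 0.1979
```

Run:
```python
from h import *
import pickle
for n,lo in(('w16',.2),('w17',.18),('w19',.2)):
    f=pickle.load(open(n+'.pkl','rb'));P=cloud(f)
    face=P[150:220,290:345].reshape(-1,3); 
    h=P[258:300,308:330].reshape(-1,3)
    for q in(face,h): print(n,len(q),np.linalg.lstsq(np.c_[q[:,:2]-q[:,:2].mean(0),np.ones(len(q))],q[:,2],rcond=None)[0].round(4),q[:,:2].mean(0).round(3))
```

```text
w16 3850 [ 0.1896 -0.0168  0.2294] [ 0.589 -0.363]
w16 924 [ 0.2494 -0.001   0.2023] [ 0.539 -0.362]
w17 3850 [ 0.1702 -0.0157  0.2055] [0.624 0.044]
w17 924 [ 0.5693 -0.0024  0.1789] [0.575 0.044]
w19 3850 [ 0.2939 -0.0053  0.2273] [ 0.589 -0.361]
w19 924 [0.8    0.0128 0.1981] [ 0.54 -0.36]
```

Run:
```python
from h import *
import pickle
for n in('w16','w17','w18','w19'):
    f=pickle.load(open(n+'.pkl','rb'));P=cloud(f); ok=f['z_map']>0
    for sl in((slice(150,220),slice(290,345)),(slice(258,300),slice(308,330))):
        q=P[sl][ok[sl]]; q=q[abs(q[:,2]-np.median(q[:,2]))<.01]; print(n,np.linalg.lstsq(np.c_[q[:,:2]-q[:,:2].mean(0),np.ones(len(q))],q[:,2],rcond=None)[0].round(4),q[:,:2].mean(0).round(3))
```

```text
w16 [ 0.0015 -0.0162  0.2291] [ 0.589 -0.363]
w16 [ 0.0015 -0.0092  0.2021] [ 0.539 -0.362]
w17 [-0.007  -0.0148  0.2052] [0.624 0.044]
w17 [ 0.003  -0.0248  0.1785] [0.575 0.044]
w18 [ 0.0182 -0.0084  0.1522] [0.628 0.044]
w18 [ 0.0159 -0.0114  0.1243] [0.579 0.045]
w19 [0.0551 0.0024 0.2269] [ 0.589 -0.361]
w19 [0.0555 0.0078 0.1972] [ 0.539 -0.36 ]
```

The strike left the mallet pitched 0.055 rad nose-up in the grip. I'll level it with the tool, lower it part way, and measure again.

>>> send_rows --deltas '[{"dx": 1, "dy": -3.5, "dz": -20, "rx": 0, "ry": 1.6, "rz": 0}, {"dx": 1, "dy": -3.5, "dz": -50, "rx": 0, "ry": 3.2, "rz": 0}, {"dx": 1, "dy": -3.5, "dz": -80, "rx": 0, "ry": 3.2, "rz": 0}, {"dx": 1, "dy": -3.5, "dz": -80, "rx": 0, "ry": 3.2, "rz": 0}, {"dx": 1, "dy": -3.5, "dz": -80, "rx": 0, "ry": 3.2, "rz": 0}]'

```text
clock: 19.27
tcp_pos: [0.5376, -0.3625, 0.1107]
orientation: [-3.138, 0.033, 0.094]
contact_force: [0.3, 0.1, -3.4]
grip_width: 0.0213
gripper_force: 112.1
```

```bash
python3 mal.py w20 .055
cat > pit.py <<'E'
from h import *
import pickle,sys
f=pickle.load(open(sys.argv[1]+'.pkl','rb'));P=cloud(f); ok=f['z_map']>0
for sl in((slice(150,220),slice(290,345)),(slice(258,300),slice(308,330))):
    q=P[sl][ok[sl]]; q=q[abs(q[:,2]-np.median(q[:,2]))<.01]; print(np.linalg.lstsq(np.c_[q[:,:2]-q[:,:2].mean(0),np.ones(len(q))],q[:,2],rcond=None)[0].round(4))
E
python3 pit.py w20
```

```text
19.3167 [ 0.53887666 -0.36362142  0.11274021] [ 3.13989047 -0.03447933 -0.0882644 ]
face 13701 0.1446 [ 587.1 -363.3] [40.9 41.1]
0.499 -0.3715 -0.3505 0.1177
0.519 -0.372 -0.3509 0.1176
0.539 -0.3729 -0.3513 0.1176
[-0.0011 -0.0044  0.1446]
[0.0034 0.0121 0.1178]
```

>>> send_rows --deltas '[{"dx": 1, "dy": -1.4, "dz": -20, "rx": 0, "ry": 0, "rz": 0}, {"dx": 1, "dy": -1.4, "dz": -38, "rx": 0, "ry": 0, "rz": 0}, {"dx": 1, "dy": -1.4, "dz": -49, "rx": 0, "ry": 0, "rz": 0}, {"dx": 1, "dy": -1.4, "dz": -54, "rx": 0, "ry": 0, "rz": 0}, {"dx": 1, "dy": -1.4, "dz": -54, "rx": 0, "ry": 0, "rz": 0}]'

```text
clock: 19.73
tcp_pos: [0.5395, -0.3659, 0.0585]
orientation: [3.14, -0.037, -0.088]
contact_force: [-0.1, -0.2, -3.7]
grip_width: 0.0214
gripper_force: 112.4
```

```bash
python3 mal.py w21 0; python3 pit.py w21
```

```text
19.7833 [ 0.53990466 -0.36617936  0.05919255] [ 3.13903717 -0.0367273  -0.08671174]
face 13837 0.0926 [ 588.9 -366.8] [41.  41.1]
0.5 -0.376 -0.3526 0.0652
0.52 -0.3765 -0.353 0.0652
0.54 -0.3763 -0.3546 0.0652
[ 0.0018 -0.0001  0.0926]
[0.0036 0.0155 0.0657]
```

>>> send_rows --deltas '[{"dx": -0.5, "dy": 1, "dz": -2, "rx": 0, "ry": 0, "rz": 0}, {"dx": -0.5, "dy": 1, "dz": -2.5, "rx": 0, "ry": 0, "rz": 0}, {"dx": -0.5, "dy": 1, "dz": -2.5, "rx": 0, "ry": 0, "rz": 0}]'

```text
clock: 20.03
tcp_pos: [0.5393, -0.3652, 0.0566]
orientation: [3.139, -0.037, -0.086]
contact_force: [0.3, -0.4, -3.2]
grip_width: 0.0212
gripper_force: 112.4
```

>>> send_rows --deltas '[{"dx": 0, "dy": 0, "dz": 0, "rx": 0, "ry": 0, "rz": 0}, {"dx": 0, "dy": 0, "dz": 0, "rx": 0, "ry": 0, "rz": 0}, {"dx": 0, "dy": 0, "dz": 0, "rx": 0, "ry": 0, "rz": 0}, {"dx": 0, "dy": 0, "dz": 0, "rx": 0, "ry": 0, "rz": 0}]' --jaw 45

```text
clock: 20.37
tcp_pos: [0.5394, -0.3653, 0.0564]
orientation: [3.139, -0.037, -0.086]
contact_force: [0.6, -0.4, 0.6]
grip_width: 0.0451
gripper_force: 0.0
```

>>> send_rows --deltas '[{"dx": 0, "dy": 0, "dz": 20, "rx": 0, "ry": 0, "rz": 0}, {"dx": 0, "dy": 0, "dz": 50, "rx": 0, "ry": 0, "rz": 0}, {"dx": 0, "dy": 0, "dz": 90, "rx": 0, "ry": -1.6, "rz": 0}, {"dx": 0, "dy": 0, "dz": 130, "rx": 0, "ry": -3.2, "rz": 0}, {"dx": 0, "dy": 0, "dz": 165, "rx": 0, "ry": -3.2, "rz": 0}]'

```text
clock: 20.78
tcp_pos: [0.5384, -0.3657, 0.2236]
orientation: [3.14, -0.038, 0.003]
contact_force: [0.7, -0.6, 0.5]
grip_width: 0.0449
gripper_force: 0.0
```

>>> send_rows --deltas '[{"dx": 0, "dy": 0, "dz": 0, "rx": 0, "ry": 0, "rz": 0}, {"dx": 0, "dy": 0, "dz": 0, "rx": 0, "ry": 0, "rz": 0}]'

```text
clock: 20.95
tcp_pos: [0.5403, -0.366, 0.2241]
orientation: [3.138, -0.037, 0.008]
contact_force: [-0.5, 0.1, -0.2]
grip_width: 0.0451
gripper_force: 0.0
```

```bash
python3 mal.py w22 0; python3 gd.py w23 .024
```

```text
21.0 [ 0.53918149 -0.3652566   0.22176857] [ 3.14019918e+00 -3.71915385e-02  2.05563924e-03]
face 2127 0.0899 [ 588.4 -365.8] [40.8 40.9]
0.399 -0.3725 -0.3515 0.0625
0.419 -0.3728 -0.3521 0.0625
0.439 -0.3732 -0.3528 0.0625
0.459 -0.3735 -0.3525 0.0625
0.479 -0.3738 -0.3531 0.0624
0.499 -0.3742 -0.3538 0.0626
0.519 -0.3745 -0.3537 0.0627
0.539 -0.3757 -0.3543 0.0626
0.559 -0.376 -0.3542 0.0626
21.05 [ 0.53855008 -0.36479948  0.22024908] [-3.14110449e+00  3.67844796e-02  1.62487542e-03]
top [523.  89.] 314 0.0442 [ 615.9 -550.6] [ 2.8 69.6] 84.82
lug [553.  64.] 1155 0.0746 [ 630.2 -552.2] [ 4.2 99.5] 85.47
lug [605. 267.] 668 0.0745 [ 448.5 -641.7] [26.9 62.4] 64.15
head [568.  66.] 1453 0.092 [ 627.8 -552.1] [ 5.6 95.5] 86.31
head [316. 131.] 2162 0.0899 [ 588.3 -365.6] [40.9 40.8] 49.2
head [617. 279.] 720 0.0917 [ 445.2 -636.8] [19.7 57.6] 76.69
```

The mallet stands back in place at (588.4, −365.7), top 89.9 mm, with its handle in the notch. Last, a check of the guide and punch from the jig side.

>>> send_rows --deltas '[{"dx": 0, "dy": 40, "dz": 0, "rx": 0, "ry": 0, "rz": 0}, {"dx": 0, "dy": 80, "dz": 0, "rx": 0, "ry": 0, "rz": 0}, {"dx": 0, "dy": 120, "dz": 0, "rx": 0, "ry": 0, "rz": 0}, {"dx": 0, "dy": 160, "dz": 0, "rx": 0, "ry": 0, "rz": 0}, {"dx": 0, "dy": 200, "dz": 0, "rx": 0, "ry": 0, "rz": 0}]'

```text
clock: 21.47
tcp_pos: [0.5376, -0.163, 0.2189]
orientation: [-3.141, 0.037, 0.005]
contact_force: [0.8, 0.3, -0.9]
grip_width: 0.0452
gripper_force: 0.0
```

>>> send_rows --deltas '[{"dx": 10, "dy": 40, "dz": 0, "rx": 0, "ry": 0, "rz": 0}, {"dx": 20, "dy": 80, "dz": 0, "rx": 0, "ry": 0, "rz": 0}, {"dx": 30, "dy": 110, "dz": 0, "rx": 0, "ry": 0, "rz": 0}, {"dx": 30, "dy": 110, "dz": 0, "rx": 0, "ry": 0, "rz": 0}, {"dx": 30, "dy": 110, "dz": 0, "rx": 0, "ry": 0, "rz": 0}]'

```text
clock: 21.88
tcp_pos: [0.5685, -0.0523, 0.2191]
orientation: [-3.141, 0.029, 0.005]
contact_force: [-0.8, -1.3, -0.2]
grip_width: 0.0451
gripper_force: 0.0
```

```bash
python3 gd.py w24 .024
```

```text
21.9333 [ 0.56814646 -0.05475193  0.2191682 ] [ 3.14121174 -0.03444574 -0.00519789]
top [568.  29.] 277 0.0441 [ 692.1 -264.5] [54.1  2.6] 33.9
top [228. 160.] 3764 0.044 [580.9  34.1] [149.8  40.4] 14.11
top [610. 253.] 608 0.0444 [ 476.8 -351.5] [  3.4 152.8] 88.95
lug [614.  14.] 1327 0.0707 [ 694.9 -277.1] [40.8 25.9] 88.89
lug [222. 186.] 1323 0.0758 [569.1  31. ] [50.3 20.2] 14.52
head [190. 124.] 1060 0.0918 [624.4  45. ] [26.9 27. ] 64.49
```

The guide is seated at 44 mm, and the punch is up again at 91.8 mm, within 1.5 mm of the mark. I'm handing in.

```bash
python3 -c "
from bench import r
print(r.hand_in())"
```

```text
the job is handed in; nothing more can be done
None
```

The job is handed in with no verdict shown: the bar and guide are seated in the jig, the punch was struck twice down to its stop (strike speed not measured directly) and is up again, and the mallet is back on its rest.

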